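Unload the welded stand frame from the vise and fit its feet

TASK

The welded stand frame in the vise is finished: slide the vise jaw open, lift the frame out and set it down flat in the green cradle, tubes up. Then plug every loose foot on the bench into a leg tube of its own shape (square into square, oblong into oblong), fully home with the flange down on the tube's rim. Leave the empty vise fully shut, the frame upright throughout, and the paint can, the brush and the red welding square where they are.

Things in the scene. Friction and masses are not known exactly. Their poses are not given: they have to be found in the camera images.
- vise: dark steel bench vise, fixed; bed 250 x 110 mm, its top 30 mm above the bench; origin on the bench. Its x axis runs from sliding to fixed jaw, y along the jaw faces; fixed jaw's face at x = +30 mm; jaws 100 mm wide, tops 50 mm above the bench; a screw block on the bed at x = -138 to -162 mm reaches 60 mm high
- jaw (a joint): opening of the vise in m: 0 = jaw faces touch (fully shut), about 0.041 when it holds the frame, 0.085 = wide open. The blue sliding jaw runs along the vise's -x as it opens, stays where it is left, and takes about 4 N to slide
- jaw_post (a point): centre of the top of the red upright post on the sliding jaw, by which it is pulled and pushed; 90.5 mm above the bench; post 14 mm thick (vise x), 36 mm wide (vise y), standing 40 mm above the jaw's top, its centre 50 mm behind the jaw's face
- frame: finished aluminium weldment, 0.6 kg, loose: beam 226 (x) x 40 (y) x 24 (z) mm carrying four upright open leg tubes 36 mm tall in a row (square at x = -93, oblong -48, square +45, oblong +89 mm) and an upright centre web; origin at the centre of the beam's underside, z up. At first it stands on the vise bed between the jaws, its x along the vise's y
- web_top (a point): centre of the top edge of the frame's centre web, the place to lift it by, 66 mm above the frame's underside; web 12 mm thick (frame y), 36 mm long (frame x), 42 mm tall above the beam; the nearest tubes begin 25 mm from its middle
- tube_sq1 (a point): centre of the mouth (top rim) of a square leg tube of the frame, 60 mm above the frame's underside; hole 30 x 30 mm, 36 mm deep, outside 38 x 38 mm; axes as the frame's; takes a square foot, at any quarter turn
- tube_sq2 (a point): centre of the mouth (top rim) of a square leg tube of the frame, 60 mm above the frame's underside; hole 30 x 30 mm, 36 mm deep, outside 38 x 38 mm; axes as the frame's; takes a square foot, at any quarter turn
- tube_ob1 (a point): centre of the mouth (top rim) of an oblong leg tube of the frame, 60 mm above the frame's underside; hole 38 mm along the frame's x and 26 mm along its y, 36 mm deep, outside 46 x 34 mm; takes an oblong foot, either way round
- tube_ob2 (a point): centre of the mouth (top rim) of an oblong leg tube of the frame, 60 mm above the frame's underside; hole 38 mm along the frame's x and 26 mm along its y, 36 mm deep, outside 46 x 34 mm; takes an oblong foot, either way round
- cradle: fixed shallow green tray with a black rubber floor; origin at the centre of its underside; outside 62 mm (x) x 248 mm (y); floor 8 mm above the bench, inside 50 mm (x) x 236 mm (y), walls 10 mm above the floor. The frame lies in it with its long side along the cradle's y, either way round
- foot_sq1: loose square plug-in foot, orange with a black rubber pad, 60 g, standing on its plug end; origin at the centre of its underside, z up. Plug block 28 x 28 mm, z 0 to 17 mm (lowest 5 mm is 2 mm slimmer); flange 36 x 36 mm, z 17 to 21; rubber pad to grip 22 x 22 mm, z 21 to 37. Fully home, the flange lies on the rim, origin 17 mm below the mouth. May be absent
- foot_sq2: loose square plug-in foot, orange with a black rubber pad, 60 g, standing on its plug end; origin at the centre of its underside, z up. Plug block 28 x 28 mm, z 0 to 17 mm (lowest 5 mm is 2 mm slimmer); flange 36 x 36 mm, z 17 to 21; rubber pad to grip 22 x 22 mm, z 21 to 37. Fully home, the flange lies on the rim, origin 17 mm below the mouth. May be absent
- foot_ob1: loose oblong plug-in foot, yellow with a black rubber pad, 60 g, standing on its plug end; origin at the centre of its underside, z up, long side along x. Plug block 36 x 24 mm, z 0 to 17 mm (lowest 5 mm is 2 mm slimmer); flange 44 x 32 mm, z 17 to 21; rubber pad to grip 30 x 18 mm, z 21 to 37. Fully home, the flange lies on the rim, origin 17 mm below the mouth. May be absent
- foot_ob2: loose oblong plug-in foot, yellow with a black rubber pad, 60 g, standing on its plug end; origin at the centre of its underside, z up, long side along x. Plug block 36 x 24 mm, z 0 to 17 mm (lowest 5 mm is 2 mm slimmer); flange 44 x 32 mm, z 17 to 21; rubber pad to grip 30 x 18 mm, z 21 to 37. Fully home, the flange lies on the rim, origin 17 mm below the mouth. May be absent
- can: red paint can, 60 mm across, 90 mm tall, a bystander; origin at the centre of its underside
- brush: flat hand brush with a wooden handle and a grey head, lying on the bench, a bystander
- square: red L-shaped magnetic welding square, 60 mm legs, 16 mm thick, a bystander

How it is judged:
By the outcome, as a careful person would: the job done as asked, in the order asked, and still so for the second after the job is handed in, with the robot touching nothing.
Of foot_sq1, foot_sq2, foot_ob1, foot_ob2 only 3 to 4 are there at a start; the rules pass over those that are not, and their reading is None.
At some moment in a run one of foot_sq1, foot_sq2, foot_ob1, foot_ob2 may be knocked a few centimetres aside while the robot is not near it.
It also fails if it takes over 208 s, if anything falls off the work surface, if the arm or the gripper's body presses on something with over 40 N, if the wrist force passes 120 N, or if a joint passes its speed limit or range.

ROBOT

A 6-joint arm with a two-finger parallel gripper is mounted at the origin on the work surface. World frame = base frame: x ahead of the robot, y to its left, z up, the work surface at z = 0. Lengths are in mm, angles in rad, forces in N, time in s.
With the tool pointing down it reaches from about 300 to 775 mm from the base axis. Payload 14.6 kg.
Tool frame: the origin (TCP) lies midway between the tips of the shut fingers; the grasp point (between the pads) lies 19 mm behind it (manip.grasp_offset is the distance from the TCP to the grasp point, in mm); z points along the fingers, y is the line along which they close (so a half turn about z gives the same grasp; the last joint's range is limited). The gripper opens to 94 mm and grips with 3 to 60 N. Pads are 16 mm wide; open, the fingers measure 119 mm over their backs; the gripper's body (75 mm by 177 mm) begins 78 mm behind the grasp point.
Start: joints at [-1.25, 0.3, 1.521, -0, 1.321, -0.067], TCP at [207.976, -509.151, 205.446] pointing down, gripper open.
Joint ranges: [-3.03, 3.03], [-0.79, 2.21], [0.23, 2.52], [-1.04, 4.18], [0, 3.07], [-2.55, 2.55]. Speed limits (rad/s): [2.22, 2.22, 2.57, 3.14, 3.14, 3.14].

INTERFACE

Orientations are given as [roll, pitch, yaw] about the fixed x, y, z axes, in that order (R = Rz(yaw) Ry(pitch) Rx(roll)).
In Python, from cell import manip, viewer gives the robot as it stands. The module is installed in compiled form; this text tells all that it offers.
- The arm moves only by the tool move_arm, never from a script. Its argument "moves" is a list of rows, each a list of 4 numbers: the shift along the tool's x, y, z in m, then the turn about the tool's z in rad. A call has 1 to 12 rows; each row is the pose to reach, as a shift and turn from the pose commanded when the call began, along the tool's axes at that moment; what a row does not reach only later rows make up. A row lasts 1/10 s, in which the tool goes at most 50 mm and 8.59 degrees, less where a joint would pass 70% of its speed; a pose out of reach is approached as far as the arm can. A call with a gripper value outside its range is refused whole. "jaw" is the finger opening in m, from 0 to 0.094, set as the call begins (left out, the last holds). The fingers move at their own pace and stop on an object; "squeeze" is the grip in N (left out, the last holds). Time passes only in rows, so rows that repeat a pose let the fingers close. It gives the time, the measured TCP pose, the force, the opening and the grip force at its end, in the units of the state.
- manip.read_state(): the state, without advancing time (a new reading comes with each control period).
- viewer.camera(name): name is "scene" or "top" or "wrist"; returns a dict with "frame" (480x640x3 uint8, blue, green, red), "z_map" (480x640 float32, mm along the optical axis (not along the pixel's ray), 0 where there is no reading), "fx", "fy", "cx", "cy" (pixels), "origin" and "orientation" of the camera in the world. Camera axes: x right, y down, z forward; pixel columns grow to the right and rows downward; lengths in mm; the calibration is good to about 2 mm. A picture is of the moment at which its call begins.
- manip.sign_off(): hands the job in; it is judged then, once.
The state is a dict: "clock": time; "joints": joint angles; "qd": joint speeds; "effort": joint torques, N m; "eef_pos": TCP position; "eef_rot": TCP orientation; "wrist_force": force on the tool from outside, world axes, zero at the start; "moment": the same for the moment, N m; "finger_gap": finger opening in mm; "finger_force": force on a finger pad.
Only numpy, scipy, OpenCV 4.12 (cv2) and the standard library are available. Lean on these libraries where they do the work, as an engineer would, in place of code of your own. Each camera call takes 0.05 s, during which the arm holds its last target. There are 200 camera calls.

## Working session

There is one attempt and no reset: what is moved stays moved. The work goes in short steps, Python scripts to look and compute and a tool call to move; the robot and the scene stay as the last step left them, time stands still between calls to the robot, and variables do not carry over. Pictures are saved under pics/ and viewed, at most 14 in all, crops included, and the job is handed in when it is done.

Besides the shell and the picture viewer there is one more tool, called after "Emit:" by a JSON object that holds its "op" and its "data", one argument or row to a line. move_arm: Moves the arm, as the interface text tells. Its arguments: {"type":"object","properties":{"moves":{"type":"array"},"jaw":{"type":"number"},"squeeze":{"type":"number"}},"required":["moves"]}

```bash
mkdir -p pics; ls
python3 - <<'E'
from cell import manip, viewer
import cv2,numpy as np
s=manip.read_state(); print({k:np.round(v,3).tolist() if not isinstance(v,(int,float)) else v for k,v in s.items()}, manip.grasp_offset)
for n in ["scene","top","wrist"]:
    c=viewer.camera(n); cv2.imwrite(f"pics/{n}0.png",c["frame"]); np.savez(f"{n}0.npz",**c)
    print(n,c["fx"],c["fy"],c["cx"],c["cy"],np.round(c["origin"],1),np.round(c["orientation"],3).tolist())
E
```

```text
pics
{'clock': 0.0, 'joints': [-1.25, 0.3, 1.522, -0.0, 1.321, -0.067], 'qd': [-0.001, 0.0, -0.001, -0.001, 0.001, 0.003], 'effort': [0.0, -53.181, -35.274, 0.071, 0.024, -0.0], 'eef_pos': [207.89, -508.893, 204.857], 'eef_rot': [-3.14, -0.0, 0.388], 'wrist_force': [-0.399, 1.116, -0.334], 'moment': [0.011, 0.008, -0.007], 'finger_force': 0.0, 'finger_gap': 93.79292759411138} 18.8
scene 462.01961037558493 462.01961037558493 321.0594475345627 227.39854068770092 [988.  463.  653.8] [-2.318, 0.011, 2.399]
top 588.3975507205421 588.3975507205421 325.68255601737127 246.4610733583322 [ 424.2   -3.3 1108.6] [-2.986, -0.006, -1.559]
wrist 423.582062550869 423.582062550869 324.0434052131778 244.55194684837423 [ 270.  -482.1  384.6] [2.907, 0.001, -1.183]
```

View pics/top0.png

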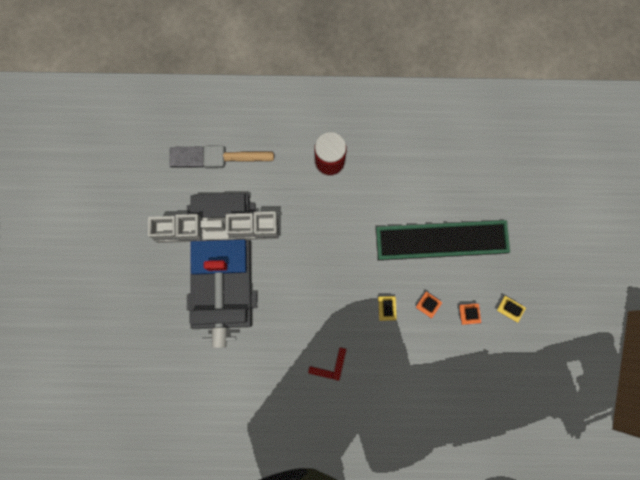

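View pics/scene0.png

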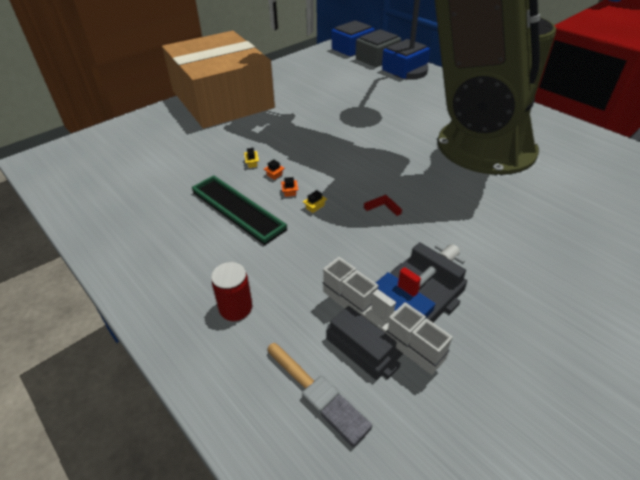

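The top view shows the vise at (218,260) with the frame across it at row ~225 and the red post at (215,265). The cradle is at (443,240). There are four feet: yellow (387,307), orange (429,304), orange (470,313) and yellow (511,308). The can is at (330,155), the brush at (220,156) and the red square at (328,368). The scene view agrees.

```bash
cat > h.py <<'E'
import numpy as np, cv2, math
from scipy.spatial.transform import Rotation as Ro
def rot(c): return Ro.from_euler('xyz',c["orientation"]).as_matrix()
def ray(c,uv):
    u,v=uv; d=rot(c)@np.array([(u-c["cx"])/c["fx"],(v-c["cy"])/c["fy"],1.]); return np.array(c["origin"],float),d
def onz(c,uv,z):
    o,d=ray(c,uv); return o+d*(z-o[2])/d[2]
def tri(c1,a,c2,b):
    o1,d1=ray(c1,a);o2,d2=ray(c2,b)
    s=np.linalg.lstsq(np.c_[d1,-d2],o2-o1,rcond=None)[0]
    p,q=o1+d1*s[0],o2+d2*s[1]; return (p+q)/2,np.linalg.norm(p-q)
def cloud(c):   # HxWx3 world points from the depth map
    v,u=np.mgrid[:480,:640]; z=c["z_map"]
    return np.stack([(u-c["cx"])/c["fx"]*z,(v-c["cy"])/c["fy"]*z,z],-1)@rot(c).T+np.array(c["origin"])
def proj(c,p):
    q=rot(c).T@(np.array(p,float)-c["origin"]); return np.array([c["fx"]*q[0]/q[2]+c["cx"],c["fy"]*q[1]/q[2]+c["cy"]])
R={'yellow':((22,120,90),(38,255,255)),'orange':((5,150,120),(18,255,255)),'green':((45,60,30),(90,255,255)),'blue':((100,120,40),(125,255,255))}
def mask(f,n):
    h=cv2.cvtColor(f,cv2.COLOR_BGR2HSV)
    if n=='red': return cv2.inRange(h,(0,150,50),(4,255,255))|cv2.inRange(h,(172,150,50),(180,255,255))
    return cv2.inRange(h,*R[n])
def blobs(m,amin=30):
    cs=cv2.findContours(m,cv2.RETR_EXTERNAL,cv2.CHAIN_APPROX_NONE)[0]
    return sorted([k for k in cs if cv2.contourArea(k)>amin],key=cv2.contourArea,reverse=True)
def rectz(c,k,z):  # min-area rectangle of a contour cast onto height z: centre, sizes, angle of long side
    p=np.array([onz(c,q[0],z)[:2] for q in k]).astype(np.float32); (x,y),_,_=r=cv2.minAreaRect(p); b=cv2.boxPoints(r)
    e1,e2=b[1]-b[0],b[2]-b[1]; l=e1 if np.hypot(*e1)>np.hypot(*e2) else e2
    return np.array([x,y]),sorted(map(float,(np.hypot(*e1),np.hypot(*e2)))),(math.atan2(l[1],l[0])+math.pi/2)%math.pi-math.pi/2
def tool(s,x,y,z,yaw=None): # shift in tool axes (m) and turn (rad) from measured pose to target
    p=s["eef_pos"];psi=s["eef_rot"][2];dx,dy=x-p[0],y-p[1];c,n=math.cos(psi),math.sin(psi)
    t=0 if yaw is None else -((yaw-psi+math.pi/2)%math.pi-math.pi/2)
    return np.round([(dx*c+dy*n)/1e3,(dx*n-dy*c)/1e3,(p[2]-z)/1e3,t],4).tolist()
E
python3 - <<'E'
from h import *
from cell import manip
s=manip.read_state()
T=dict(np.load("top0.npz"));S=dict(np.load("scene0.npz"))
for n,z in [('yellow',21),('orange',21),('green',18),('red',90.5),('blue',50)]:
    for nm,c in (('T',T),('S',S)):
        W=cloud(c)
        for k in blobs(mask(c["frame"],n)):
            m=np.zeros((480,640),np.uint8);cv2.drawContours(m,[k],-1,255,-1)
            zz=W[m>0][:,2]; r=rectz(c,k,z); print(n,nm,np.round(r[0]),np.round(r[1]),round(r[2],3),'px',k[:,0].mean(0).round(),'z',np.percentile(zz,[5,50,95]).round())
# frame by height from the top depth map
W=cloud(T); 
for lo,hi in((80,105),):
    m=((W[...,2]>lo)&(W[...,2]<hi)).astype(np.uint8)*255
    for k in blobs(m,20):
        mm=np.zeros((480,640),np.uint8);cv2.drawContours(mm,[k],-1,255,-1);P=W[(mm>0)&(m>0)]
        r=cv2.minAreaRect(P[:,:2].astype(np.float32));print('high',np.round(r,1) if 0 else r,P[:,2].mean())
im=cv2.resize(T["frame"][180:360,140:290],None,fx=4,fy=3.3);cv2.imwrite('pics/vise0.png',cv2.resize(T["frame"][180:360,140:290],None,fx=3.3,fy=3.3,interpolation=cv2.INTER_CUBIC))
E
```

```text
yellow T [ 483. -350.] [31. 44.] 1.031 px [511. 309.] z [19. 25. 40.]
yellow T [ 482. -121.] [31. 44.] 0.012 px [387. 308.] z [19. 24. 40.]
yellow S [ 491. -106.] [45. 50.] -0.572 px [314. 204.] z [ 2. 19. 23.]
yellow S [ 489. -339.] [32. 67.] 1.018 px [251. 158.] z [ 2. 21. 34.]
orange T [ 489. -198.] [34. 34.] 0.964 px [428. 304.] z [19. 26. 40.]
orange T [ 473. -274.] [34. 34.] -1.469 px [470. 313.] z [19. 26. 41.]
orange S [ 492. -193.] [34. 38.] 0.951 px [289. 187.] z [14. 21. 33.]
orange S [ 479. -264.] [34. 42.] -0.636 px [274. 171.] z [14. 21. 24.]
green T [ 612. -227.] [ 62. 247.] -1.504 px [442. 240.] z [ 6. 10. 21.]
green S [ 616. -221.] [ 69. 257.] -1.507 px [239. 209.] z [ 7.  9. 19.]
red T [387. -11.] [52. 52.] 1.353 px [331. 367.] z [14. 17. 20.]
red T [733. -13.] [32. 50.] -1.557 px [330. 164.] z [25. 57. 81.]
red T [550. 185.] [16. 38.] -1.558 px [215. 265.] z [73. 91. 94.]
red S [-591.  -25.] [ 250. 1063.] 0.363 px [601.  70.] z [-171.  104.  125.]
red S [789.  40.] [52. 76.] 1.148 px [233. 299.] z [12. 50. 82.]
red S [565. 199.] [32. 54.] 0.6 px [409. 281.] z [56. 
[... 531 characters left out ...]
 (55.29534912109375, 56.840755462646484), 52.63894271850586) 90.37771269998792
high ((623.419189453125, 146.18084716796875), (35.2931022644043, 46.38584518432617), 2.425675392150879) 89.04806733820882
high ((625.8141479492188, 101.0578842163086), (38.626590728759766, 37.833377838134766), 2.465076208114624) 89.44080634767656
high ((621.1817626953125, 193.9694061279297), (12.701070785522461, 36.037845611572266), 3.213752031326294) 94.90734648819223
high ((549.5049438476562, 187.33941650390625), (13.316411018371582, 35.38105010986328), 0.7689438462257385) 90.44644948288406
high ((301.1158752441406, -538.2237548828125), (6.441009521484375, 67.25868225097656), 79.09896850585938) 86.08172759754909
```

View pics/vise0.png

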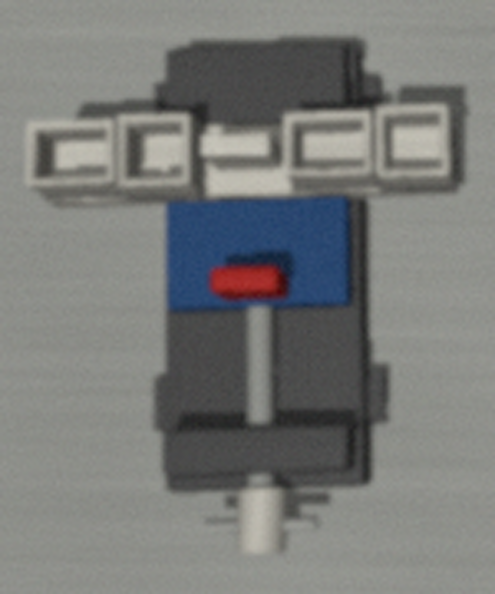

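Run:
```python
from h import *
from cell import manip
s=manip.read_state(); print(tool(s,570,188,225,1.62))
```

```text
[0.5988, -0.5083, -0.02, -1.2322]
```

Emit:
{"op": "move_arm", "data": {
  "moves": [
    [0.6,-0.508,-0.02,-1.232],
    [0.6,-0.508,-0.02,-1.232],
    [0.6,-0.508,-0.02,-1.232],
    [0.6,-0.508,-0.02,-1.232],
    [0.6,-0.508,-0.02,-1.232],
    [0.6,-0.508,-0.02,-1.232],
    [0.6,-0.508,-0.02,-1.232],
    [0.6,-0.508,-0.02,-1.232],
    [0.6,-0.508,-0.02,-1.232],
    [0.6,-0.508,-0.02,-1.232],
    [0.6,-0.508,-0.02,-1.232],
    [0.6,-0.508,-0.02,-1.232]
  ],
  "jaw": 0.05,
  "squeeze": 20
}}

```text
clock: 1.35
eef_pos: [485.7, 24.9, 220.8]
eef_rot: [3.141, 0.0, 1.62]
wrist_force: [0.2, -1.0, -0.0]
finger_gap: 50.1
finger_force: 0.0
```

Emit:
{"op": "move_arm", "data": {
  "moves": [
    [0.159,0.092,-0.004,0],
    [0.159,0.092,-0.004,0],
    [0.159,0.092,-0.004,0],
    [0.159,0.092,-0.004,0],
    [0.159,0.092,-0.004,0],
    [0.159,0.092,-0.004,0],
    [0.159,0.092,-0.004,0]
  ]
}}

```text
clock: 2.05
eef_pos: [569.0, 185.1, 224.7]
eef_rot: [-3.141, 0.0, 1.619]
wrist_force: [0.7, -0.2, -0.3]
finger_gap: 50.1
finger_force: 0.0
```

```bash
cat > look.py <<'E'
from h import *
from cell import manip, viewer
def high(c,lo,hi,amin=40):
    W=cloud(c); m=((c["z_map"]>0)&(W[...,2]>lo)&(W[...,2]<hi)).astype(np.uint8)*255; out=[]
    for k in blobs(m,amin):
        mm=np.zeros((480,640),np.uint8);cv2.drawContours(mm,[k],-1,255,-1);P=W[(mm>0)&(m>0)]
        r=cv2.minAreaRect(P[:,:2].astype(np.float32)); out.append((np.round(r[0],1),np.round(r[1],1),round(r[2],1),P[:,2].mean().round(1),k[:,0].mean(0).round()))
    return out
E
python3 - <<'E'
from look import *
s=manip.read_state();c=viewer.camera("wrist");np.savez("w1.npz",**c);cv2.imwrite("pics/w1.png",c["frame"])
print(np.round(s["eef_pos"],1),np.round(s["eef_rot"],3),c["origin"],c["orientation"])
for k in blobs(mask(c["frame"],'red')): r=rectz(c,k,90.5);print('red',r)
for h in high(c,84,100): print(h)
E
```

```text
[569.  185.1 224.7] [-3.141  0.     1.619] [565.94378802 253.67934754 404.34964487] [2.90687946e+00 3.56536966e-04 4.83366970e-02]
red (array([551.03521729, 193.49104309]), [14.403417587280273, 38.47488021850586], -1.5405968881897825)
(array([617.4, 286.2]), array([34.4, 45.9]), 3.0, np.float64(89.5), array([399.,  99.]))
(array([619.7, 241.9]), array([38.6, 37.5]), 2.8, np.float64(89.7), array([396., 163.]))
(array([623.9, 129. ]), array([35. , 88.5]), 0.4, np.float64(89.3), array([383., 299.]))
(array([621.7, 197.5]), array([12.4, 35.6]), 2.8, np.float64(95.4), array([395., 224.]))
(array([550.5, 191.4]), array([13.8, 35.5]), 2.3, np.float64(90.4), array([300., 226.]))
```

View pics/w1.png

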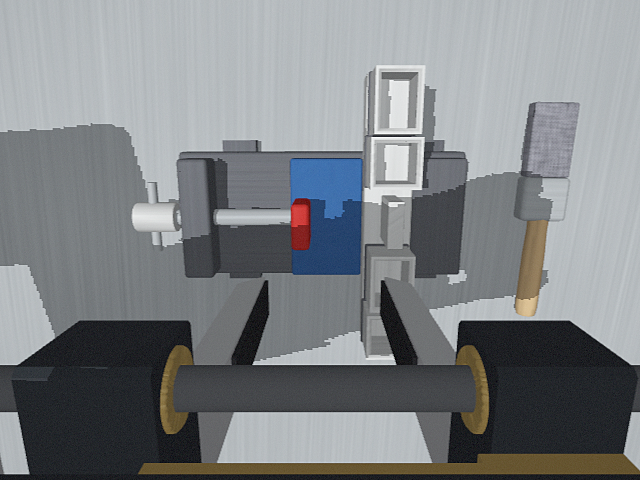

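The wrist image shows the post at (300,224), the web top at (395,224), and the fingertips near (268,283) and (381,281). The post stands at (550.5,191,90.4), which matches the text.

Run:
```python
from h import *
c=dict(np.load("w1.npz"));p=np.array([569,185.1,224.7]);y=np.array([math.sin(1.619),-math.cos(1.619),0]);x=np.array([math.cos(1.619),math.sin(1.619),0])
for s in(-1,1):
  for e in (-8,8): print(s,e,proj(c,p+s*25.05*y+e*x))
W=cloud(c); 
for uv in [(266,286),(262,300),(383,284),(390,300)]: print(uv,W[uv[1],uv[0]].round(1))
```

```text
-1 -8 [268.50358346 316.6164179 ]
-1 8 [267.41394266 283.13059836]
1 -8 [378.71670385 316.64573863]
1 8 [379.79890887 283.15769085]
(266, 286) [544.  193.2 232.3]
(262, 300) [544.1 191.6 244.8]
(383, 284) [594.2 195.8 230.3]
(390, 300) [594.4 195.7 249.2]
```

Emit:
{"op": "move_arm", "data": {
  "moves": [
    [0.006,-0.018,0.02,0],
    [0.006,-0.018,0.06,0],
    [0.006,-0.018,0.1,0],
    [0.006,-0.018,0.13,0],
    [0.006,-0.018,0.15,0],
    [0.006,-0.018,0.162,0],
    [0.006,-0.018,0.162,0]
  ]
}}

```text
clock: 2.8
eef_pos: [550.5, 190.4, 61.9]
eef_rot: [-3.14, 0.0, 1.619]
wrist_force: [0.3, 0.2, 0.4]
finger_gap: 50.1
finger_force: 0.0
```

Emit:
{"op": "move_arm", "data": {
  "moves": [
    [0,0,0,0],
    [0,0,0,0],
    [0,0,0,0],
    [0,0,0,0],
    [0,0,0,0],
    [0,0,0,0]
  ],
  "jaw": 0.0,
  "squeeze": 20
}}

```text
clock: 3.4
eef_pos: [551.0, 191.2, 63.0]
eef_rot: [3.142, -0.0, 1.62]
wrist_force: [-1.8, 0.6, 3.6]
finger_gap: 13.6
finger_force: 20.0
```

Emit:
{"op": "move_arm", "data": {
  "moves": [
    [0,-0.005,0,0],
    [0,-0.012,0,0],
    [0,-0.02,0,0],
    [0,-0.028,0,0],
    [0,-0.035,0,0],
    [0,-0.04,0,0],
    [0,-0.043,0,0],
    [0,-0.043,0,0],
    [0,-0.043,0,0]
  ]
}}

```text
clock: 4.3
eef_pos: [507.5, 189.1, 63.0]
eef_rot: [-3.14, 0.0, 1.62]
wrist_force: [-3.0, 0.4, 10.0]
finger_gap: 14.0
finger_force: 20.0
```

Emit:
{"op": "move_arm", "data": {
  "moves": [
    [0,0,0,0],
    [0,0,0,0],
    [0,0,0,0],
    [0,0,-0.03,0],
    [0,0,-0.07,0],
    [0,0.03,-0.11,0],
    [0,0.07,-0.15,0],
    [0,0.1,-0.16,0],
    [0,0.1,-0.16,0],
    [0,0.1,-0.16,0]
  ],
  "jaw": 0.04
}}

```text
clock: 5.3
eef_pos: [607.6, 193.8, 221.4]
eef_rot: [-3.14, 0.0, 1.62]
wrist_force: [-0.6, 0.1, -0.1]
finger_gap: 39.8
finger_force: 0.0
```

Run:
```python
from look import *
s=manip.read_state();c=viewer.camera("wrist");np.savez("w2.npz",**c);cv2.imwrite("pics/w2.png",c["frame"])
print(np.round(s["eef_pos"],1),np.round(s["eef_rot"],3))
for h in high(c,84,100): print(h)
```

```text
[607.6 193.8 221.4] [-3.14  0.    1.62]
(array([625.4, 130.4]), array([37.6, 84.6]), 2.8, np.float64(89.2), array([343., 315.]))
(array([617.7, 286.1]), array([33.6, 45.8]), 2.7, np.float64(89.8), array([345., 109.]))
(array([619.7, 241.7]), array([37.8, 37.6]), 2.6, np.float64(89.7), array([344., 173.]))
(array([508.1, 189.1]), array([14.6, 36.1]), 3.3, np.float64(90.1), array([193., 236.]))
(array([621.7, 197.4]), array([11.8, 35.8]), 2.6, np.float64(95.9), array([343., 234.]))
```

Emit:
{"op": "move_arm", "data": {
  "moves": [
    [0.003,0.014,0.02,0],
    [0.003,0.014,0.06,0],
    [0.003,0.014,0.1,0],
    [0.003,0.014,0.13,0],
    [0.003,0.014,0.15,0],
    [0.003,0.014,0.16,0],
    [0.003,0.014,0.16,0],
    [0.003,0.014,0.16,0]
  ]
}}

```text
clock: 6.15
eef_pos: [621.9, 197.8, 63.8]
eef_rot: [3.141, -0.0, 1.62]
wrist_force: [-1.1, -0.1, -0.3]
finger_gap: 40.1
finger_force: 0.0
```

Emit:
{"op": "move_arm", "data": {
  "moves": [
    [0,0,0,0],
    [0,0,0,0],
    [0,0,0,0],
    [0,0,0,0],
    [0,0,0,0],
    [0,0,0,0],
    [0,0,0,0]
  ],
  "jaw": 0.0,
  "squeeze": 50
}}

```text
clock: 6.85
eef_pos: [621.7, 197.7, 62.9]
eef_rot: [-3.141, 0.0, 1.62]
wrist_force: [-5.3, -0.3, 4.6]
finger_gap: 11.6
finger_force: 50.0
```

Emit:
{"op": "move_arm", "data": {
  "moves": [
    [0,0,-0.01,0],
    [0,0,-0.025,0],
    [0,0,-0.045,0],
    [0,0,-0.065,0],
    [0,0,-0.085,0],
    [0,0,-0.105,0],
    [0,0,-0.125,0],
    [0,0,-0.14,0],
    [0,0,-0.14,0],
    [0,0,-0.14,0]
  ]
}}

```text
clock: 7.85
eef_pos: [621.6, 197.6, 202.3]
eef_rot: [-3.141, 0.0, 1.62]
wrist_force: [0.2, -0.0, -5.1]
finger_gap: 11.6
finger_force: 50.0
```

Emit:
{"op": "move_arm", "data": {
  "moves": [
    [-0.015,-0.005,-0.005,0],
    [-0.045,-0.015,-0.01,0],
    [-0.085,-0.025,-0.02,0],
    [-0.125,-0.037,-0.03,0],
    [-0.165,-0.049,-0.03,0],
    [-0.205,-0.061,-0.03,0],
    [-0.245,-0.073,-0.03,0],
    [-0.285,-0.085,-0.03,0],
    [-0.325,-0.097,-0.03,-0.005],
    [-0.36,-0.107,-0.03,-0.01],
    [-0.39,-0.115,-0.03,-0.015],
    [-0.41,-0.12,-0.03,-0.018]
  ]
}}

```text
clock: 9.05
eef_pos: [520.5, -220.1, 232.0]
eef_rot: [-3.14, -0.0, 1.636]
wrist_force: [0.5, 0.7, -4.9]
finger_gap: 11.7
finger_force: 50.0
```

Run:
```python
from look import *
s=manip.read_state();c=viewer.camera("wrist");np.savez("w3.npz",**c);cv2.imwrite("pics/w3.png",c["frame"])
print(np.round(s["eef_pos"],1),np.round(s["eef_rot"],3))
for k in blobs(mask(c["frame"],'green')): print('green',rectz(c,k,18),k[:,0].mean(0))
T=viewer.camera("top");np.savez("t3.npz",**T)
for k in blobs(mask(T["frame"],'green')): print('greenT',rectz(T,k,18))
W=cloud(c); m=mask(c["frame"],'green')>0; print(np.percentile(W[m][:,2],[5,25,50,75,95]))
```

```text
[ 520.5 -220.1  232. ] [-3.14  -0.     1.636]
green (array([ 609.91668701, -210.58050537]), [63.78506088256836, 212.92144775390625], -1.5035437913711232) [420.37880275 198.05691855]
greenT (array([ 609.00213623, -188.89401245]), [62.0045280456543, 170.5156707763672], -1.5053294764502696)
[  7.10345312  11.31383723  17.80400899  18.76042082 343.86814928]
```

View pics/w3.png

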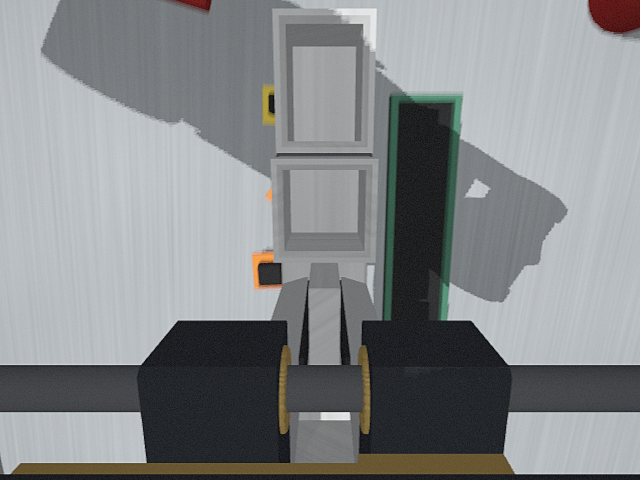

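The wrist image shows the held frame in the middle and the cradle's far end at about (425,97), occluded below row 320. The feet are at the left, around (265,100) and (265,270). Using the far end and the 248 mm length, I get a cradle centre of about (612,-228), which agrees with the top view.

Emit:
{"op": "move_arm", "data": {
  "moves": [
    [-0.004,0.02,0,0],
    [-0.008,0.05,0,0],
    [-0.014,0.08,0.02,0],
    [-0.014,0.091,0.05,0],
    [-0.014,0.091,0.08,0],
    [-0.014,0.091,0.11,0],
    [-0.014,0.091,0.14,0],
    [-0.014,0.091,0.155,0],
    [-0.014,0.091,0.162,0],
    [-0.014,0.091,0.162,0],
    [-0.014,0.091,0.162,0]
  ]
}}

```text
clock: 10.25
eef_pos: [614.3, -225.9, 72.2]
eef_rot: [3.14, 0.001, 1.638]
wrist_force: [1.2, -0.3, -4.7]
finger_gap: 11.6
finger_force: 50.0
```

Run:
```python
from look import *
s=manip.read_state();c=viewer.camera("wrist");np.savez("w4.npz",**c);cv2.imwrite("pics/w4.png",c["frame"])
print(np.round(s["eef_pos"],1),np.round(s["eef_rot"],3))
W=cloud(c); m=mask(c["frame"],'green')>0
# green top points either side of the frame -> signed offsets in cradle axes about TCP
e=np.array([math.sin(1.638),-math.cos(1.638)]);l=np.array([math.cos(1.638),math.sin(1.638)])
P=W[m&(W[...,2]>14)&(W[...,2]<22)][:,:2]-s["eef_pos"][:2]; a=P@e;b=P@l
print('side',a[a<0].min(),a[a<0].max(),a[a>0].min(),a[a>0].max(),'end',np.percentile(b,99.5),b.max())
for h in high(c,88,106): print(h)
```

```text
[ 614.3 -225.9   72.2] [3.140e+00 1.000e-03 1.638e+00]
side -32.966343963603734 -25.981653047204812 24.975668438381845 29.06065487856829 end 124.8655022053464 125.46084418355544
(array([ 608.7, -137.2]), array([34.2, 46.4]), 3.8, np.float64(98.2), array([324.,  79.]))
(array([ 611.7, -181.5]), array([38.1, 38.4]), 3.8, np.float64(98.2), array([324., 209.]))
(array([ 617.9, -221.7]), array([32.1, 32.7]), 30.2, np.float64(101.7), array([324., 315.]))
(array([ 619.2, -293.2]), array([26.1,  2.7]), 3.6, np.float64(90.8), array([326., 458.]))
```

View pics/w4.png

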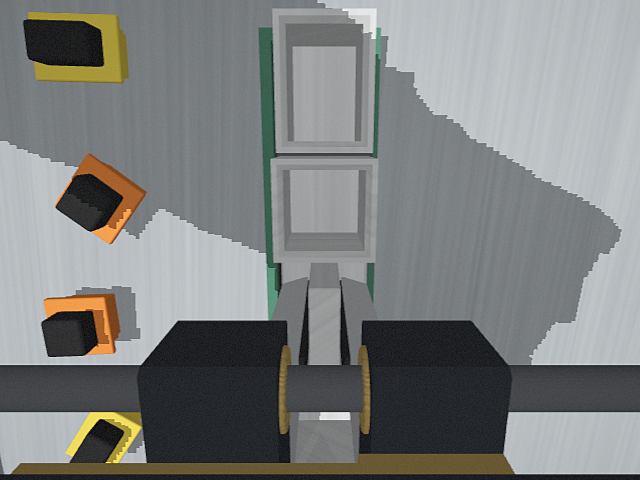

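The frame hangs over the cradle with green wall strips visible at columns 266 and 378, so it needs a 2 mm shift across. The four feet are at left: yellow (75,45), orange (100,198), orange (80,325) and yellow (100,440).

Emit:
{"op": "move_arm", "data": {
  "moves": [
    [0.001,-0.002,0.0,0],
    [0.001,-0.002,0.005,0],
    [0.001,-0.002,0.01,0],
    [0.001,-0.002,0.015,0],
    [0.001,-0.002,0.02,0],
    [0.001,-0.002,0.024,0],
    [0.001,-0.002,0.024,0],
    [0.001,-0.002,0.024,0]
  ]
}}

```text
clock: 11.1
eef_pos: [611.7, -224.8, 46.7]
eef_rot: [-3.142, -0.0, 1.638]
wrist_force: [0.4, -0.2, -4.6]
finger_gap: 11.8
finger_force: 50.0
```

Emit:
{"op": "move_arm", "data": {
  "moves": [
    [0,0,0.002,0],
    [0,0,0.003,0],
    [0,0,0.004,0],
    [0,0,0.005,0],
    [0,0,0.005,0],
    [0,0,0.005,0]
  ]
}}

```text
clock: 11.7
eef_pos: [611.7, -224.7, 41.7]
eef_rot: [3.142, -0.0, 1.638]
wrist_force: [-0.3, -1.2, -4.3]
finger_gap: 11.6
finger_force: 50.0
```

Emit:
{"op": "move_arm", "data": {
  "moves": [
    [0,0,0.001,0],
    [0,0,0.0015,0],
    [0,0,0.002,0],
    [0,0,0.002,0]
  ]
}}

```text
clock: 12.1
eef_pos: [611.8, -224.8, 40.9]
eef_rot: [3.141, 0.0, 1.638]
wrist_force: [-5.0, 1.9, 7.4]
finger_gap: 11.7
finger_force: 50.0
```

Contact (force went from -4.6 to +7.4 N). Release and rise.

Emit:
{"op": "move_arm", "data": {
  "moves": [
    [0,0,0,0],
    [0,0,0,0],
    [0,0,0,0],
    [0,0,0,0],
    [0,0,-0.02,0],
    [0,0,-0.06,0],
    [0,0,-0.1,0],
    [0,-0.04,-0.14,0],
    [0,-0.08,-0.17,0],
    [0,-0.1,-0.17,0],
    [0,-0.1,-0.17,0],
    [0,-0.1,-0.17,0]
  ],
  "jaw": 0.04
}}

```text
clock: 13.3
eef_pos: [512.0, -231.6, 210.0]
eef_rot: [3.141, 0.0, 1.637]
wrist_force: [0.4, 0.2, -0.2]
finger_gap: 39.9
finger_force: 0.0
```

```bash
cat >> look.py <<'E'
def feet(c,zf=21,zp=37,pad=True):
    # coloured flange outline (closed over the pad) cast on the flange top; black pad top from the depth map
    W=cloud(c)
    for n in('yellow','orange'):
        m=mask(c["frame"],n)
        for k in blobs(m,150):
            hull=cv2.convexHull(k); mm=np.zeros((480,640),np.uint8); cv2.drawContours(mm,[cv2.convexHull(k)],-1,255,-1)
            mm=cv2.dilate(mm,np.ones((25,25))); P=W[(mm>0)&(c["z_map"]>0)]; t=P[np.abs(P[:,2]-zp)<4]
            r=rectz(c,k,zf); out=[n,'flange',r[0].round(1),np.round(r[1],1),round(r[2],3),'px',k[:,0].mean(0).round()]
            if len(t)>30:
                q=cv2.minAreaRect(t[:,:2].astype(np.float32)); out+=['pad',np.round(q[0],1),np.round(q[1],1),round(q[2],1),t[:,2].mean().round(1),len(t)]
            print(*out)
E
python3 - <<'E'
from look import *
s=manip.read_state();c=viewer.camera("wrist");np.savez("w5.npz",**c);cv2.imwrite("pics/w5.png",c["frame"])
print(np.round(s["eef_pos"],1),np.round(s["eef_rot"],3))
feet(c)
for h in high(c,62,80): print(h)
E
```

```text
[ 512.  -231.6  210. ] [3.141 0.    1.637]
yellow flange [ 482. -119.] [31.9 43.1] 0.04 px [296.  86.] pad [ 482.4 -118.9] [29.4 18.2] 1.6 37.2 924
yellow flange [ 484.4 -345.4] [32.1 44.9] 1.049 px [291. 337.] pad [ 483.9 -347.1] [30.1 18.3] 60.4 37.1 615
orange flange [ 489.2 -195.5] [35.4 35.5] 0.98 px [300. 180.] pad [ 489.4 -195.6] [22. 22.] 55.9 37.2 705
orange flange [ 473.6 -271.1] [35.3 35.8] -1.469 px [279. 262.] pad [ 473.7 -271.2] [22.1 22.8] 6.1 37.2 589
(array([ 606.4, -136.4]), array([35.2, 45.5]), 3.9, np.float64(67.3), array([461., 114.]))
(array([ 609.4, -180.7]), array([38.7, 37.6]), 3.8, np.float64(67.4), array([456., 176.]))
(array([ 614.9, -278.2]), array([36.5, 57.3]), 3.5, np.float64(67.1), array([446., 295.]))
(array([ 612.2, -225. ]), array([12.7, 35.9]), 3.6, np.float64(72.8), array([453., 234.]))
```

View pics/w5.png

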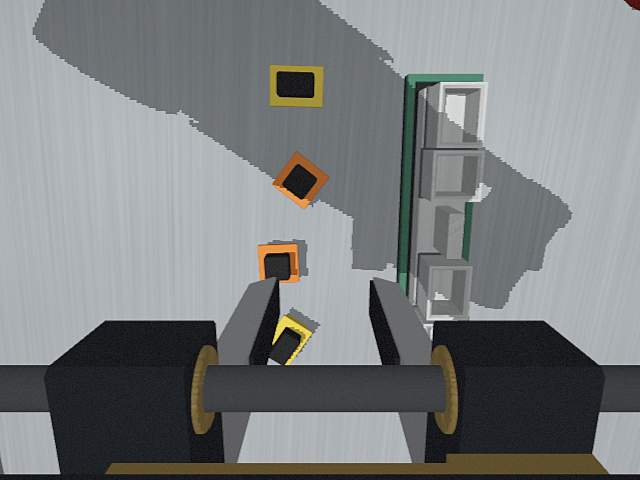

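The wrist image shows the frame seated in the cradle at right, with tube rims at z = 67. Four feet are upright: yellow (296,86), orange (300,180), orange (279,262) and yellow (291,337), pad tops at z = 37.2 as expected. I'll take the orange foot at (473.7,-271.2) first.

Emit:
{"op": "move_arm", "data": {
  "moves": [
    [-0.02,-0.02,0.02,-0.038],
    [-0.037,-0.041,0.06,-0.038],
    [-0.037,-0.041,0.1,-0.038],
    [-0.037,-0.041,0.14,-0.038],
    [-0.037,-0.041,0.165,-0.038],
    [-0.037,-0.041,0.18,-0.038],
    [-0.037,-0.041,0.186,-0.038],
    [-0.037,-0.041,0.186,-0.038],
    [-0.037,-0.041,0.186,-0.038]
  ],
  "jaw": 0.04
}}

```text
clock: 14.25
eef_pos: [474.1, -271.2, 24.2]
eef_rot: [3.141, 0.0, 1.676]
wrist_force: [-0.6, 0.5, -0.1]
finger_gap: 40.0
finger_force: 0.0
```

Emit:
{"op": "move_arm", "data": {
  "moves": [
    [0,0,0,0],
    [0,0,0,0],
    [0,0,0,0],
    [0,0,0,0],
    [0,0,0,0],
    [0,0,0,0]
  ],
  "jaw": 0.0,
  "squeeze": 20
}}

```text
clock: 14.85
eef_pos: [473.7, -271.3, 24.2]
eef_rot: [3.141, 0.001, 1.676]
wrist_force: [-0.9, 1.2, 6.6]
finger_gap: 21.5
finger_force: 20.0
```

Emit:
{"op": "move_arm", "data": {
  "moves": [
    [0,0,-0.015,0],
    [0,0,-0.04,0],
    [0,0,-0.075,0],
    [0,0,-0.11,0.01],
    [-0.02,0.015,-0.14,0.02],
    [-0.045,0.035,-0.166,0.04],
    [-0.075,0.059,-0.166,0.04],
    [-0.075,0.059,-0.166,0.04],
    [-0.075,0.059,-0.166,0.04]
  ]
}}

```text
clock: 15.75
eef_pos: [539.7, -339.4, 189.4]
eef_rot: [-3.141, -0.001, 1.636]
wrist_force: [-0.5, 0.7, -0.3]
finger_gap: 21.4
finger_force: 20.0
```

Run:
```python
from look import *
s=manip.read_state();c=viewer.camera("wrist");np.savez("w6.npz",**c);cv2.imwrite("pics/w6.png",c["frame"])
print(np.round(s["eef_pos"],1),np.round(s["eef_rot"],3))
feet(c)
for h in high(c,62,80): print(h)
z=s["eef_pos"][2]-3.2
for k in blobs(mask(c["frame"],'orange'),150): print('held flange',rectz(c,k,z))
```

```text
[ 539.7 -339.4  189.4] [-3.141e+00 -1.000e-03  1.636e+00]
yellow flange [ 483.4 -347.4] [31.6 44. ] 1.044 px [257. 232.] pad [ 483.6 -347.7] [30.3 18. ] 60.0 37.3 814
orange flange [ 489.1 -195.7] [35.7 35.7] -0.597 px [269.  37.] pad [ 489.4 -195.7] [22.2 22.4] 55.2 37.1 1024
orange flange [ 542.  -375.8] [18.8 67.1] 0.065 px [324. 269.]
(array([ 615.5, -273.4]), array([34.6, 45.4]), 3.6, np.float64(67.5), array([438., 154.]))
(array([ 618.5, -318.1]), array([38.7, 38.4]), 3.7, np.float64(67.3), array([435., 218.]))
(array([ 612.2, -225.5]), array([12.7, 36. ]), 3.5, np.float64(73.1), array([444.,  81.]))
(array([ 317. , -538.8]), array([ 4.3, 75.7]), 78.8, np.float64(70.0), array([ 40., 457.]))
(array([ 609.8, -187.4]), array([38.8, 25.1]), 3.9, np.float64(67.2), array([445.,  25.]))
held flange (array([ 511.17892456, -231.49639893]), [18.74648666381836, 18.75920867919922], -0.5969426924896757)
held flange (array([ 539.00933838, -326.1206665 ]), [9.859042167663574, 35.26681137084961], 0.06513995546070861)
```

View pics/w6.png

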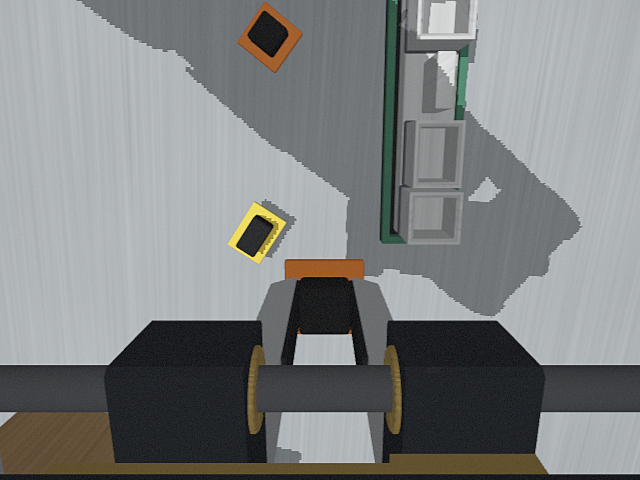

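The wrist image shows the held orange foot between the fingers at (324,295). The square tube is at (435,218) and the oblong at (438,154). The foot sits centred within about 0.5 mm.

Emit:
{"op": "move_arm", "data": {
  "moves": [
    [0.005,0.02,0,0],
    [0.01,0.05,0.0,0],
    [0.016,0.075,0.0,0],
    [0.016,0.08,0.02,0],
    [0.016,0.08,0.05,0],
    [0.016,0.08,0.075,0],
    [0.016,0.08,0.084,0],
    [0.016,0.08,0.084,0],
    [0.016,0.08,0.084,0]
  ]
}}

```text
clock: 16.7
eef_pos: [619.1, -318.4, 107.6]
eef_rot: [3.14, 0.001, 1.636]
wrist_force: [0.4, -0.4, -0.5]
finger_gap: 21.8
finger_force: 20.0
```

Emit:
{"op": "move_arm", "data": {
  "moves": [
    [0,0,0.003,0],
    [0,0,0.006,0],
    [0,0,0.009,0],
    [0,0,0.012,0],
    [0,0,0.014,0],
    [0,0,0.016,0],
    [0,0,0.016,0],
    [0,0,0.016,0]
  ]
}}

```text
clock: 17.5
eef_pos: [618.8, -318.4, 89.7]
eef_rot: [-3.142, 0.0, 1.636]
wrist_force: [-0.6, -1.4, -1.0]
finger_gap: 21.5
finger_force: 20.0
```

Emit:
{"op": "move_arm", "data": {
  "moves": [
    [0,0,0.002,0],
    [0,0,0.004,0],
    [0,0,0.006,0],
    [0,0,0.008,0],
    [0,0,0.01,0],
    [0,0,0.011,0],
    [0,0,0.011,0]
  ]
}}

```text
clock: 18.2
eef_pos: [618.7, -318.3, 78.5]
eef_rot: [-3.141, -0.0, 1.636]
wrist_force: [0.2, 0.3, -0.3]
finger_gap: 21.8
finger_force: 20.0
```

Emit:
{"op": "move_arm", "data": {
  "moves": [
    [0,0,0.0015,0],
    [0,0,0.003,0],
    [0,0,0.004,0],
    [0,0,0.0045,0],
    [0,0,0.0045,0]
  ]
}}

```text
clock: 18.7
eef_pos: [619.1, -318.4, 75.3]
eef_rot: [3.141, 0.0, 1.636]
wrist_force: [-1.8, 1.8, 7.4]
finger_gap: 21.9
finger_force: 20.0
```

Emit:
{"op": "move_arm", "data": {
  "moves": [
    [0,0,0,0],
    [0,0,0,0],
    [0,0,0,0],
    [0,0,-0.01,0],
    [0,0,-0.04,0],
    [0,0,-0.08,0],
    [-0.005,-0.04,-0.115,0],
    [-0.005,-0.08,-0.115,0],
    [-0.005,-0.11,-0.115,0],
    [-0.005,-0.11,-0.115,0],
    [-0.005,-0.11,-0.115,0]
  ],
  "jaw": 0.04
}}

```text
clock: 19.8
eef_pos: [509.5, -330.8, 190.3]
eef_rot: [3.14, 0.001, 1.635]
wrist_force: [0.4, 0.2, 0.2]
finger_gap: 40.1
finger_force: 0.0
```

Run:
```python
from look import *
s=manip.read_state();c=viewer.camera("wrist");np.savez("w7.npz",**c)
print(np.round(s["eef_pos"],1),np.round(s["eef_rot"],3))
feet(c)
for h in high(c,62,95): print(h)
for k in blobs(mask(c["frame"],'orange'),150): print('flange at 72:',rectz(c,k,72))
```

```text
[ 509.5 -330.8  190.3] [3.140e+00 1.000e-03 1.635e+00]
yellow flange [ 483.7 -347.5] [31.6 43.8] 1.048 px [292. 244.] pad [ 483.7 -347.5] [29.8 18. ] 60.2 37.3 799
orange flange [ 489.2 -195.8] [35.5 35.5] 0.975 px [308.  52.] pad [ 489.4 -195.7] [22.2 22.2] 56.1 37.2 984
orange flange [ 638.4 -327.7] [41.3 41.7] 0.064 px [474. 234.]
(array([ 609.1, -182.1]), array([39.1, 35.4]), 4.1, np.float64(66.9), array([489.,  29.]))
(array([ 615.4, -273.3]), array([35., 46.]), 3.9, np.float64(67.3), array([478., 168.]))
(array([ 618.4, -318.1]), array([38.7, 38.4]), 3.9, np.float64(77.5), array([474., 231.]))
(array([ 612.1, -225.4]), array([13., 36.]), 3.6, np.float64(72.8), array([485.,  97.]))
(array([ 287.7, -533.2]), array([ 4.1, 40.6]), 77.3, np.float64(74.1), array([ 35., 464.]))
flange at 72: (array([ 491.51522827, -205.49765015]), [30.346769332885742, 30.3483943939209], 0.9750012834412729)
flange at 72: (array([ 618.90655518, -318.12661743]), [35.2663688659668, 35.56293869018555], 0.06411523911939732)
```

Emit:
{"op": "move_arm", "data": {
  "moves": [
    [-0.015,-0.027,0.02,0.14],
    [-0.015,-0.027,0.05,0.28],
    [-0.015,-0.027,0.08,0.42],
    [-0.015,-0.027,0.11,0.56],
    [-0.015,-0.027,0.135,0.585],
    [-0.015,-0.027,0.155,0.585],
    [-0.015,-0.027,0.166,0.585],
    [-0.015,-0.027,0.166,0.585],
    [-0.015,-0.027,0.166,0.585]
  ]
}}

```text
clock: 20.75
eef_pos: [484.1, -347.4, 23.9]
eef_rot: [3.141, 0.0, 1.051]
wrist_force: [0.2, 0.3, 1.1]
finger_gap: 40.3
finger_force: 0.0
```

Emit:
{"op": "move_arm", "data": {
  "moves": [
    [0,0,0,0],
    [0,0,0,0],
    [0,0,0,0],
    [0,0,0,0],
    [0,0,0,0],
    [0,0,0,0]
  ],
  "jaw": 0.0,
  "squeeze": 20
}}

```text
clock: 21.35
eef_pos: [483.6, -347.4, 23.7]
eef_rot: [3.141, 0.0, 1.051]
wrist_force: [0.7, -0.2, 6.0]
finger_gap: 17.7
finger_force: 19.9
```

Emit:
{"op": "move_arm", "data": {
  "moves": [
    [0,0,-0.02,0],
    [0,0,-0.06,0],
    [0,0,-0.1,0],
    [0.01,0.006,-0.13,-0.13],
    [0.04,0.024,-0.13,-0.27],
    [0.07,0.042,-0.13,-0.41],
    [0.1,0.06,-0.13,-0.55],
    [0.13,0.0776,-0.13,-0.585],
    [0.13,0.0776,-0.11,-0.585],
    [0.13,0.0776,-0.085,-0.585],
    [0.13,0.0776,-0.08,-0.585],
    [0.13,0.0776,-0.08,-0.585]
  ]
}}

```text
clock: 22.55
eef_pos: [614.9, -272.9, 102.5]
eef_rot: [-3.14, -0.001, 1.636]
wrist_force: [-0.1, -0.2, -1.0]
finger_gap: 17.6
finger_force: 19.9
```

Run:
```python
from look import *
s=manip.read_state();c=viewer.camera("wrist");np.savez("w8.npz",**c)
p=s["eef_pos"];print(np.round(p,1),np.round(s["eef_rot"],3),'to tube',tool(s,615.4,-273.3,75))
for k in blobs(mask(c["frame"],'yellow'),150): r=rectz(c,k,p[2]-2.8);print('flange',r, tool(s,r[0][0],r[0][1],0)[:2])
```

```text
[ 614.9 -272.9  102.5] [-3.140e+00 -1.000e-03  1.636e+00] to tube [-0.0005, 0.0005, 0.0275, 0.0]
flange (array([ 614.29766846, -257.36117554]), [13.050390243530273, 32.06477737426758], 0.06534781310583138) [0.0155, 0.0004]
```

Emit:
{"op": "move_arm", "data": {
  "moves": [
    [0,0,0.003,0],
    [0,0,0.006,0],
    [0,0,0.009,0],
    [0,0,0.012,0],
    [0,0,0.014,0],
    [0,0,0.014,0],
    [0,0,0.014,0]
  ]
}}

```text
clock: 23.3
eef_pos: [615.4, -272.9, 89.2]
eef_rot: [-3.142, -0.0, 1.636]
wrist_force: [-0.5, 0.6, -1.3]
finger_gap: 18.1
finger_force: 19.9
```

Emit:
{"op": "move_arm", "data": {
  "moves": [
    [0,0,0.002,0],
    [0,0,0.004,0],
    [0,0,0.006,0],
    [0,0,0.008,0],
    [0,0,0.01,0],
    [0,0,0.011,0],
    [0,0,0.011,0]
  ]
}}

```text
clock: 24.0
eef_pos: [615.3, -272.9, 78.0]
eef_rot: [-3.141, -0.0, 1.636]
wrist_force: [-0.0, -0.2, -0.7]
finger_gap: 17.6
finger_force: 19.9
```

Emit:
{"op": "move_arm", "data": {
  "moves": [
    [0,0,0.0015,0],
    [0,0,0.003,0],
    [0,0,0.004,0],
    [0,0,0.0045,0],
    [0,0,0.0045,0]
  ]
}}

```text
clock: 24.5
eef_pos: [615.5, -273.0, 74.6]
eef_rot: [3.141, 0.0, 1.636]
wrist_force: [-3.4, 1.9, 7.3]
finger_gap: 17.9
finger_force: 20.0
```

Emit:
{"op": "move_arm", "data": {
  "moves": [
    [0,0,0,0],
    [0,0,0,0],
    [0,0,0,0],
    [0,0,-0.01,0],
    [0,0,-0.04,0],
    [0,0,-0.08,0],
    [0.015,-0.02,-0.115,0],
    [0.045,-0.055,-0.115,0],
    [0.08,-0.095,-0.115,0],
    [0.08,-0.095,-0.115,0],
    [0.08,-0.095,-0.115,0]
  ],
  "jaw": 0.04
}}

```text
clock: 25.6
eef_pos: [515.2, -199.0, 190.2]
eef_rot: [3.14, 0.001, 1.636]
wrist_force: [0.5, -1.2, 0.9]
finger_gap: 40.0
finger_force: 0.0
```

Run:
```python
from look import *
s=manip.read_state();c=viewer.camera("wrist");np.savez("w9.npz",**c);cv2.imwrite("pics/w9.png",c["frame"])
print(np.round(s["eef_pos"],1),np.round(s["eef_rot"],3))
feet(c)
for h in high(c,62,95): print(h)
for n in('yellow','orange'):
  for k in blobs(mask(c["frame"],n),150): print('flange at 72:',rectz(c,k,72))
```

```text
[ 515.2 -199.   190.2] [3.140e+00 1.000e-03 1.636e+00]
yellow flange [ 482.1 -119.2] [31.7 43.5] 0.041 px [288. 126.] pad [ 481.9 -119. ] [29.9 17.7] 3.7 37.3 966
yellow flange [ 629.  -275.9] [20.6 39.7] 0.6 px [444. 322.]
orange flange [ 489.6 -195.7] [35.3 35.8] 0.98 px [293. 221.] pad [ 489.4 -195.5] [22.3 22. ] 55.6 37.2 743
(array([ 606.5, -136.8]), array([34.9, 45.6]), 3.6, np.float64(67.4), array([458., 160.]))
(array([ 609.2, -180.3]), array([39.1, 38.1]), 3.8, np.float64(67.2), array([454., 222.]))
(array([ 612.2, -225.1]), array([12.6, 36.4]), 4.4, np.float64(72.7), array([451., 282.]))
(array([ 614.4, -259.4]), array([34.1, 19.9]), 5.1, np.float64(69.2), array([443., 319.]))
flange at 72: (array([ 486.2689209, -120.831604 ]), [27.026885986328125, 37.10139083862305], 0.04121378807626619)
flange at 72: (array([ 611.67523193, -254.66271973]), [17.575788497924805, 33.86576843261719], 0.5995498517449835)
flange at 72: (array([ 492.66296387, -186.17008972]), [30.161041259765625, 30.59882926940918], 0.9798397619322659)
```

View pics/w9.png

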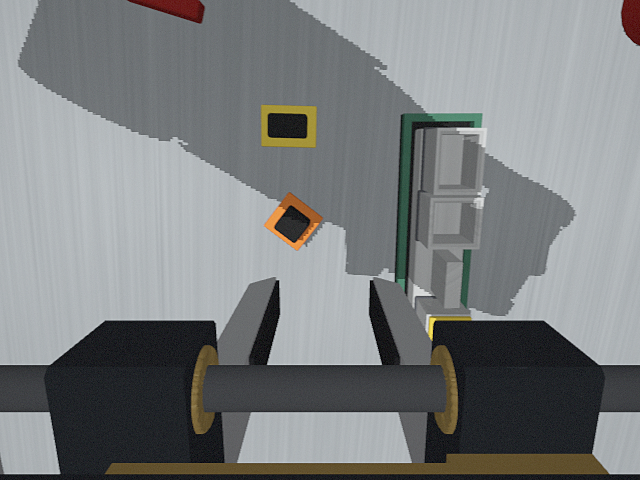

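The wrist image shows the orange foot at (293,221), the yellow foot at (288,126), free tubes at (458,160) and (454,222), and an inserted yellow flange at (450,325).

Emit:
{"op": "move_arm", "data": {
  "moves": [
    [0.005,-0.0255,0.02,0.14],
    [0.005,-0.0255,0.05,0.28],
    [0.005,-0.0255,0.08,0.42],
    [0.005,-0.0255,0.11,0.56],
    [0.005,-0.0255,0.135,0.66],
    [0.005,-0.0255,0.155,0.66],
    [0.005,-0.0255,0.166,0.66],
    [0.005,-0.0255,0.166,0.66],
    [0.005,-0.0255,0.166,0.66]
  ]
}}

```text
clock: 26.55
eef_pos: [490.3, -196.4, 23.4]
eef_rot: [3.141, -0.0, 0.976]
wrist_force: [0.2, 0.4, 0.3]
finger_gap: 40.0
finger_force: 0.0
```

Emit:
{"op": "move_arm", "data": {
  "moves": [
    [0,0,0,0],
    [0,0,0,0],
    [0,0,0,0],
    [0,0,0,0],
    [0,0,0,0],
    [0,0,0,0]
  ],
  "jaw": 0.0,
  "squeeze": 20
}}

```text
clock: 27.15
eef_pos: [489.9, -196.1, 23.4]
eef_rot: [3.14, -0.0, 0.976]
wrist_force: [-1.2, 0.9, 6.7]
finger_gap: 21.6
finger_force: 20.0
```

Emit:
{"op": "move_arm", "data": {
  "moves": [
    [0,0,-0.02,0],
    [0,0,-0.06,0],
    [0,0,-0.1,0],
    [0.008,0.009,-0.13,-0.13],
    [0.025,0.028,-0.13,-0.27],
    [0.045,0.05,-0.13,-0.41],
    [0.065,0.073,-0.13,-0.55],
    [0.08,0.09,-0.13,-0.66],
    [0.08,0.09,-0.11,-0.66],
    [0.08,0.09,-0.085,-0.66],
    [0.08,0.09,-0.08,-0.66],
    [0.08,0.09,-0.08,-0.66]
  ]
}}

```text
clock: 28.35
eef_pos: [608.6, -180.1, 102.3]
eef_rot: [-3.14, -0.001, 1.636]
wrist_force: [-0.2, 0.3, -0.4]
finger_gap: 21.7
finger_force: 20.0
```

Run:
```python
from look import *
s=manip.read_state();c=viewer.camera("wrist");np.savez("w8.npz",**c)
p=s["eef_pos"];print(np.round(p,1),np.round(s["eef_rot"],3),'to tube',tool(s,609.2,-180.5,75))
for k in blobs(mask(c["frame"],'orange'),150): r=rectz(c,k,p[2]-2.8);print('flange',r, tool(s,r[0][0],r[0][1],0)[:2])
```

```text
[ 608.6 -180.1  102.3] [-3.140e+00 -1.000e-03  1.636e+00] to tube [-0.0005, 0.0006, 0.0273, 0.0]
flange (array([ 607.70343018, -166.40904236]), [9.363677024841309, 35.547916412353516], 0.06545174137956855) [0.0137, 0.0]
```

Emit:
{"op": "move_arm", "data": {
  "moves": [
    [-0.0005,0,0.003,0],
    [-0.0005,0,0.006,0],
    [-0.0005,0,0.009,0],
    [-0.0005,0,0.012,0],
    [-0.0005,0,0.014,0],
    [-0.0005,0,0.014,0],
    [-0.0005,0,0.014,0]
  ]
}}

```text
clock: 29.1
eef_pos: [609.0, -180.6, 88.7]
eef_rot: [-3.142, -0.0, 1.636]
wrist_force: [-0.3, 0.3, -0.7]
finger_gap: 21.5
finger_force: 20.0
```

Emit:
{"op": "move_arm", "data": {
  "moves": [
    [0,0,0.002,0],
    [0,0,0.004,0],
    [0,0,0.006,0],
    [0,0,0.008,0],
    [0,0,0.01,0],
    [0,0,0.011,0],
    [0,0,0.011,0]
  ]
}}

```text
clock: 29.8
eef_pos: [608.9, -180.6, 77.5]
eef_rot: [-3.141, -0.0, 1.636]
wrist_force: [0.5, 0.0, -0.1]
finger_gap: 21.7
finger_force: 20.0
```

Emit:
{"op": "move_arm", "data": {
  "moves": [
    [0,0,0.0015,0],
    [0,0,0.003,0],
    [0,0,0.004,0],
    [0,0,0.0045,0],
    [0,0,0.0045,0]
  ]
}}

```text
clock: 30.3
eef_pos: [609.3, -180.7, 74.4]
eef_rot: [3.141, 0.0, 1.636]
wrist_force: [-4.8, 1.4, 8.9]
finger_gap: 21.9
finger_force: 20.0
```

Emit:
{"op": "move_arm", "data": {
  "moves": [
    [0,0,0,0],
    [0,0,0,0],
    [0,0,0,0],
    [0,0,-0.01,0],
    [0,0,-0.04,0],
    [0,0,-0.08,0],
    [0.01,-0.02,-0.115,0],
    [0.035,-0.055,-0.115,0],
    [0.066,-0.095,-0.115,0],
    [0.066,-0.095,-0.115,0],
    [0.066,-0.095,-0.115,0]
  ],
  "jaw": 0.04
}}

```text
clock: 31.4
eef_pos: [509.9, -120.7, 189.5]
eef_rot: [3.14, 0.001, 1.636]
wrist_force: [0.4, 0.1, -0.3]
finger_gap: 39.8
finger_force: 0.0
```

Run:
```python
from look import *
s=manip.read_state();c=viewer.camera("wrist");np.savez("w10.npz",**c);cv2.imwrite("pics/w10.png",c["frame"])
print(np.round(s["eef_pos"],1),np.round(s["eef_rot"],3))
feet(c)
for h in high(c,62,95): print(h)
for n in('yellow','orange'):
  for k in blobs(mask(c["frame"],n),150): print('flange at 72:',rectz(c,k,72))
```

```text
[ 509.9 -120.7  189.5] [3.140e+00 1.000e-03 1.636e+00]
yellow flange [ 482.3 -118.8] [31.9 42.9] 0.037 px [290. 223.] pad [ 482.1 -118.7] [29.  18.3] 3.3 37.2 828
orange flange [ 626.7 -198.6] [34.2 41.3] 0.065 px [446. 315.] pad [ 590.1 -174.2] [ 0.9 15.6] 2.6 37.7 36
(array([ 607.2, -152.1]), array([38.1, 77.9]), 4.0, np.float64(69.6), array([448., 285.]))
flange at 72: (array([ 485.6730957 , -109.06767273]), [27.191940307617188, 36.62083053588867], 0.03672977272151745)
flange at 72: (array([ 608.92236328, -177.17506409]), [29.230140686035156, 35.27757263183594], 0.06497875094291605)
```

Emit:
{"op": "move_arm", "data": {
  "moves": [
    [0.004,-0.0275,0.02,0.14],
    [0.004,-0.0275,0.04,0.28],
    [0.004,-0.0275,0.06,0.42],
    [0.004,-0.0275,0.08,0.56],
    [0.004,-0.0275,0.09,0.7],
    [0.004,-0.0275,0.1,0.84],
    [0.004,-0.0275,0.1,0.98],
    [0.004,-0.0275,0.1,1.12],
    [0.004,-0.0275,0.1,1.26],
    [0.004,-0.0275,0.1,1.4],
    [0.004,-0.0275,0.1,1.54],
    [0.004,-0.0275,0.1,1.591]
  ]
}}

```text
clock: 32.65
eef_pos: [483.4, -119.5, 88.2]
eef_rot: [3.141, -0.0, 0.039]
wrist_force: [-0.1, 0.5, -1.1]
finger_gap: 40.0
finger_force: 0.0
```

Run:
```python
from look import *
s=manip.read_state();c=viewer.camera("wrist")
print(np.round(s["eef_pos"],1),np.round(s["eef_rot"],3),tool(s,482.1,-118.8,24,0.04))
feet(c)
```

```text
[ 483.4 -119.5   88.2] [ 3.141 -0.     0.039] [-0.0013, -0.0008, 0.0642, -0.0011]
yellow flange [ 482.1 -119. ] [31.4 43.9] 0.034 px [326. 259.] pad [ 481.8 -119.3] [30.6 17.6] 1.9 37.2 1592
orange flange [ 614.3 -198.5] [25.9 45. ] -1.532 px [478.  33.] pad [ 607.  -218.5] [12.4 29. ] 77.6 34.9 123
```

Emit:
{"op": "move_arm", "data": {
  "moves": [
    [-0.0012,-0.0006,0.02,0],
    [-0.0012,-0.0006,0.04,0],
    [-0.0012,-0.0006,0.055,0],
    [-0.0012,-0.0006,0.064,0],
    [-0.0012,-0.0006,0.064,0],
    [-0.0012,-0.0006,0.064,0]
  ]
}}

```text
clock: 33.3
eef_pos: [481.5, -118.5, 24.6]
eef_rot: [3.141, -0.0, 0.045]
wrist_force: [-0.1, -0.1, 0.7]
finger_gap: 40.2
finger_force: 0.0
```

Emit:
{"op": "move_arm", "data": {
  "moves": [
    [0,0,0,0],
    [0,0,0,0],
    [0,0,0,0],
    [0,0,0,0],
    [0,0,0,0],
    [0,0,0,0]
  ],
  "jaw": 0.0,
  "squeeze": 20
}}

```text
clock: 33.9
eef_pos: [481.2, -118.3, 24.5]
eef_rot: [3.141, -0.001, 0.045]
wrist_force: [-0.6, -0.5, 3.4]
finger_gap: 17.7
finger_force: 19.7
```

Emit:
{"op": "move_arm", "data": {
  "moves": [
    [0,0,-0.02,0],
    [0,0,-0.06,-0.14],
    [0,0,-0.1,-0.28],
    [0,0,-0.14,-0.42],
    [0,0,-0.166,-0.56],
    [0,0,-0.166,-0.7],
    [0,0,-0.166,-0.84],
    [0,0,-0.166,-0.98],
    [0,0,-0.166,-1.12],
    [0,0,-0.166,-1.26],
    [0,0,-0.166,-1.4],
    [0,0,-0.166,-1.54]
  ]
}}

```text
clock: 35.1
eef_pos: [480.8, -118.1, 190.0]
eef_rot: [-3.141, -0.0, 1.591]
wrist_force: [0.8, 0.6, 0.2]
finger_gap: 18.0
finger_force: 19.7
```

Run:
```python
from look import *
s=manip.read_state();c=viewer.camera("wrist");np.savez("w11.npz",**c)
p=s["eef_pos"];print(np.round(p,1),np.round(s["eef_rot"],3))
for h in high(c,62,95): print(h)
for n in('yellow','orange'):
  for k in blobs(mask(c["frame"],n),150): r=rectz(c,k,p[2]-2.8);print('flange',r,tool(s,*r[0],0)[:2])
```

```text
[ 480.8 -118.1  190. ] [-3.141 -0.     1.591]
(array([ 607.5, -151.5]), array([38.7, 77.2]), 2.5, np.float64(72.1), array([493., 285.]))
flange (array([ 481.35461426, -101.44029236]), [15.338855743408203, 31.37783432006836], 0.02006137554403553) [0.0167, 0.0009]
flange (array([ 559.05487061, -122.41007996]), [8.55545425415039, 21.157480239868164], 0.0645598454458165) [-0.0058, 0.0782]
```

Emit:
{"op": "move_arm", "data": {
  "moves": [
    [-0.004,0.02,0,-0.045],
    [-0.01,0.06,0,-0.045],
    [-0.016,0.1,0.0,-0.045],
    [-0.021,0.125,0.01,-0.045],
    [-0.021,0.125,0.04,-0.045],
    [-0.021,0.125,0.07,-0.045],
    [-0.021,0.125,0.085,-0.045],
    [-0.021,0.125,0.085,-0.045],
    [-0.021,0.125,0.085,-0.045],
    [-0.021,0.125,0.085,-0.045]
  ]
}}

```text
clock: 36.15
eef_pos: [606.9, -137.6, 107.0]
eef_rot: [3.139, 0.001, 1.629]
wrist_force: [0.6, 1.4, -0.4]
finger_gap: 17.6
finger_force: 19.7
```

Run:
```python
from look import *
s=manip.read_state();c=viewer.camera("wrist");np.savez("w12.npz",**c)
cv2.imwrite("pics/w12.png",c["frame"])
p=s["eef_pos"];print(np.round(p,1),np.round(s["eef_rot"],3),tool(s,606.5,-136.5,75))
for k in blobs(mask(c["frame"],'yellow'),150): r=rectz(c,k,p[2]-3.5);print('flange',r,tool(s,*r[0],0)[:2])
```

```text
[ 606.9 -137.6  107. ] [3.139e+00 1.000e-03 1.629e+00] [0.0012, -0.0003, 0.032, 0.0]
flange (array([ 606.99108887, -121.1598587 ]), [15.82218074798584, 32.19545364379883], 0.04113937295765546) [0.0165, 0.001]
flange (array([ 612.76074219, -224.87005615]), [3.5595529079437256, 26.37676429748535], 0.05655359344249744) [-0.0874, 0.0007]
```

View pics/w12.png

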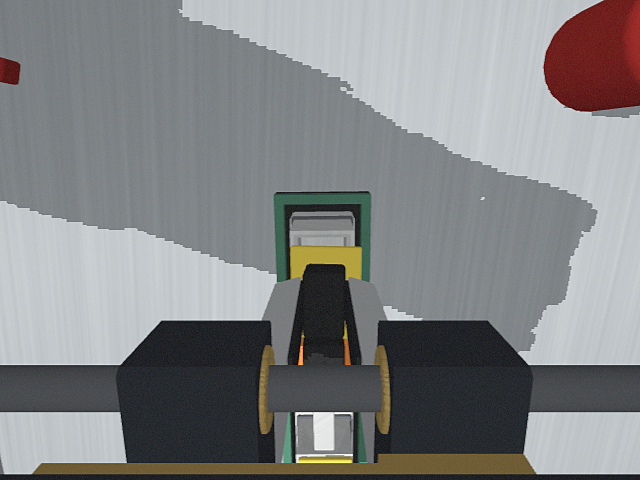

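The wrist image shows the held yellow foot at (326,280) over the last oblong tube, whose mouth is behind it at (323,230). The foot appears offset forward between the fingers, so I'll check it with depth.

Run:
```python
from look import *
for f,p,psi in(("w8.npz",(608.6,-180.1,102.3),1.636),("w12.npz",(606.9,-137.6,107.0),1.629)):
    c=dict(np.load(f));W=cloud(c)-np.array(p); l=np.array([math.cos(psi),math.sin(psi)]);e=np.array([math.sin(psi),-math.cos(psi)])
    a=W[...,:2]@l;b=W[...,:2]@e;z=W[...,2]
    for nm,lo,hi in(('flange',-4.5,-1.5),('pad',10,15)):
        m=(z>lo)&(z<hi)&(a>0)&(a<40)&(np.abs(b)<(20 if nm=='flange' else 12)); 
        print(f,nm,m.sum(),'front',np.percentile(a[m],[90,97,99,100]).round(1),'b',np.percentile(b[m],[1,50,99]).round(1),'z',z[m].mean().round(1))
    m=mask(c["frame"],'yellow' if '12' in f else 'orange')>0; m&=(a>0); print('col a',np.percentile(a[m],[1,99]).round(1),'b',np.percentile(b[m],[1,99]).round(1),'z',np.percentile(z[m],[5,50,95]).round(1))
```

```text
w8.npz flange 1180 front [17.9 18.3 18.4 18.7] b [-17.2   1.1  18.1] z -2.3
w8.npz pad 1432 front [10.8 11.3 11.5 12.1] b [-10.6   0.2  11.1] z 13.6
col a [ 9.8 18.4] b [-17.2  17.6] z [-3.4 -2.1 -1. ]
w12.npz flange 1442 front [23.2 23.8 24.  24.1] b [-14.6  -0.2  16.7] z -2.8
w12.npz pad 1813 front [15.8 16.8 17.  17.3] b [-10.2   0.2  10.1] z 13.2
col a [10.  33.3] b [-39.2  29.3] z [ -4.1  -2.1 125.4]
```

Emit:
{"op": "move_arm", "data": {
  "moves": [
    [-0.0006,0,0.003,0],
    [-0.0006,0,0.003,0],
    [-0.0006,0,0.003,0]
  ]
}}

```text
clock: 36.5
eef_pos: [606.3, -138.1, 102.4]
eef_rot: [3.141, 0.0, 1.63]
wrist_force: [1.0, 0.8, -0.5]
finger_gap: 17.9
finger_force: 19.7
```

Run:
```python
from look import *
s=manip.read_state();c=viewer.camera("wrist")
p=s["eef_pos"];print(np.round(p,1),np.round(s["eef_rot"],3),tool(s,606.5,-136.5,75))
for k in blobs(mask(c["frame"],'yellow'),150): r=rectz(c,k,p[2]-3.5);print('flange',r,tool(s,*r[0],0)[:2])
```

```text
[ 606.3 -138.1  102.4] [3.141 0.    1.63 ] [0.0016, 0.0003, 0.0274, 0.0]
flange (array([ 606.32751465, -121.82317352]), [16.291065216064453, 32.18772888183594], 0.04093479538261313) [0.0162, 0.001]
```

Emit:
{"op": "move_arm", "data": {
  "moves": [
    [0,-0.0003,0.003,-0.02],
    [0,-0.0003,0.006,-0.02],
    [0,-0.0003,0.009,-0.02],
    [0,-0.0003,0.011,-0.02],
    [0,-0.0003,0.013,-0.02],
    [0,-0.0003,0.013,-0.02]
  ]
}}

```text
clock: 37.15
eef_pos: [605.8, -138.0, 88.8]
eef_rot: [-3.141, -0.0, 1.65]
wrist_force: [-0.4, 0.1, -1.0]
finger_gap: 17.8
finger_force: 19.7
```

Emit:
{"op": "move_arm", "data": {
  "moves": [
    [0,0,0.001,0],
    [0,0,0.002,0],
    [0,0,0.003,0],
    [0,0,0.004,0],
    [0,0,0.005,0],
    [0,0,0.006,0],
    [0,0,0.006,0]
  ]
}}

```text
clock: 37.85
eef_pos: [607.1, -138.2, 85.5]
eef_rot: [3.138, 0.001, 1.65]
wrist_force: [-3.3, 1.6, 15.8]
finger_gap: 18.5
finger_force: 20.1
```

Emit:
{"op": "move_arm", "data": {
  "moves": [
    [0,0,-0.002,0],
    [0,0,-0.004,0],
    [0,0,-0.004,0],
    [0,0,-0.004,0]
  ]
}}

```text
clock: 38.25
eef_pos: [605.9, -138.0, 87.0]
eef_rot: [-3.141, -0.0, 1.65]
wrist_force: [-0.3, -0.1, 0.3]
finger_gap: 18.0
finger_force: 19.7
```

Run:
```python
from look import *
s=manip.read_state();c=viewer.camera("wrist");np.savez("w13.npz",**c)
p=s["eef_pos"];psi=s["eef_rot"][2];print(np.round(p,1),np.round(s["eef_rot"],3),s["wrist_force"].round(1) if hasattr(s["wrist_force"],'round') else s["wrist_force"],tool(s,606.5,-136.5,75))
W=cloud(c)-p; l=np.array([math.cos(psi),math.sin(psi)]);e=np.array([math.sin(psi),-math.cos(psi)]);a=W[...,:2]@l;b=W[...,:2]@e;z=W[...,2]+p[2]
Y=mask(c["frame"],'yellow')>0; Y&=(a>5)&(a<40)&(np.abs(b)<40)
print('flange z',np.percentile(z[Y],[5,50,95]).round(1))
for k in blobs(Y.astype(np.uint8)*255,100): r=rectz(c,k,np.median(z[Y]));print('flange',r,tool(s,*r[0],0)[:2])
for nm,lo,hi in(('rim',64,70.5),):
    m=(z>lo)&(z<hi)&(a>5)&(a<40)&(np.abs(b)<30)&~Y
    print(nm,m.sum(),'a',np.percentile(a[m],[1,50,99]).round(1),'b',np.percentile(b[m],[1,50,99]).round(1),z[m].mean())
x=c["frame"][180:340,240:410];cv2.imwrite("pics/w13.png",cv2.resize(x,None,fx=4,fy=3.7,interpolation=cv2.INTER_CUBIC)[:600,:800])
```

```text
[ 605.9 -138.    87. ] [-3.141 -0.     1.65 ] [-0.3 -0.1  0.3] [0.0015, 0.0007, 0.012, 0.0]
flange z [ 82.9  84.8 212.1]
flange (array([ 605.84838867, -121.41144562]), [16.177156448364258, 31.510326385498047], 0.06172551002826654) [0.0166, 0.0012]
rim 683 a [ 8.8 23.1 24.8] b [-16.4   0.2  17.4] 67.7373484653141
```

View pics/w13.png

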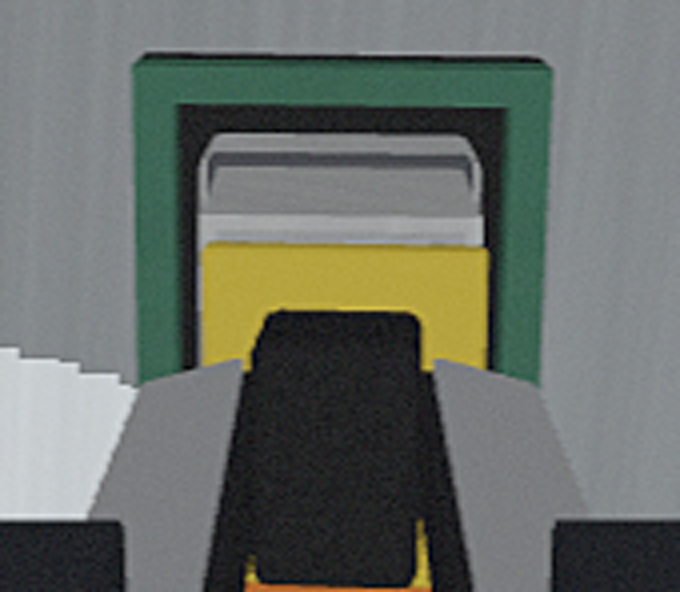

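The crop shows the flange spans columns 202–489 and the tube rim 198–483. The flange is about 0.5 mm too far right and slightly forward, so I'll shift back.

Emit:
{"op": "move_arm", "data": {
  "moves": [
    [-0.0005,-0.0006,0,0],
    [-0.0005,-0.0006,0.001,0],
    [-0.0005,-0.0006,0.002,0],
    [-0.0005,-0.0006,0.003,0],
    [-0.0005,-0.0006,0.004,0],
    [-0.0005,-0.0006,0.004,0]
  ]
}}

```text
clock: 38.9
eef_pos: [605.4, -138.6, 83.0]
eef_rot: [-3.141, -0.0, 1.65]
wrist_force: [-0.3, -0.4, -0.5]
finger_gap: 18.2
finger_force: 19.7
```

Emit:
{"op": "move_arm", "data": {
  "moves": [
    [0,0,0.001,0],
    [0,0,0.002,0],
    [0,0,0.003,0],
    [0,0,0.004,0],
    [0,0,0.005,0],
    [0,0,0.005,0]
  ]
}}

```text
clock: 39.5
eef_pos: [605.4, -138.6, 78.0]
eef_rot: [-3.141, -0.0, 1.65]
wrist_force: [-0.7, -0.5, -0.7]
finger_gap: 18.2
finger_force: 19.7
```

Emit:
{"op": "move_arm", "data": {
  "moves": [
    [0,0,0.001,0],
    [0,0,0.002,0],
    [0,0,0.003,0],
    [0,0,0.0035,0],
    [0,0,0.0035,0]
  ]
}}

```text
clock: 40.0
eef_pos: [605.8, -138.6, 75.2]
eef_rot: [3.14, 0.0, 1.65]
wrist_force: [0.8, 0.0, 3.5]
finger_gap: 18.1
finger_force: 19.8
```

Emit:
{"op": "move_arm", "data": {
  "moves": [
    [0,0,0.0005,0],
    [0,0,0.001,0],
    [0,0,0.001,0]
  ]
}}

```text
clock: 40.3
eef_pos: [606.1, -138.6, 74.5]
eef_rot: [3.14, 0.001, 1.65]
wrist_force: [1.8, 1.7, 7.8]
finger_gap: 18.0
finger_force: 20.0
```

Emit:
{"op": "move_arm", "data": {
  "moves": [
    [0,0,0,0],
    [0,0,0,0],
    [0,0,0,0],
    [0,0,-0.01,0],
    [0,0,-0.04,0],
    [0,0,-0.08,0],
    [-0.01,-0.03,-0.12,0],
    [-0.04,-0.06,-0.16,0],
    [-0.083,-0.103,-0.2,0],
    [-0.083,-0.103,-0.2,0],
    [-0.083,-0.103,-0.2,0],
    [-0.083,-0.103,-0.2,0]
  ],
  "jaw": 0.05
}}

```text
clock: 41.5
eef_pos: [509.2, -229.5, 274.0]
eef_rot: [3.141, 0.0, 1.649]
wrist_force: [0.2, -0.4, -0.5]
finger_gap: 49.6
finger_force: 0.0
```

Run:
```python
from look import *
s=manip.read_state();c=viewer.camera("wrist");cv2.imwrite("pics/w14.png",c["frame"])
print(np.round(s["eef_pos"],1),np.round(s["eef_rot"],3))
for nm,c in(('w',c),('t',viewer.camera("top"))):
    W=cloud(c)
    for n in('yellow','orange'):
      for k in blobs(mask(c["frame"],n),80):
        m=np.zeros((480,640),np.uint8);cv2.drawContours(m,[k],-1,255,-1);m=(m>0)&(mask(c["frame"],n)>0);r=rectz(c,k,72);print(nm,n,r[0].round(1),np.round(r[1],1),round(r[2],3),'z',np.percentile(W[m][:,2],[20,50,80]).round(1))
    for lo,hi in((62,74.4),(80,95)):
        for h in high(c,lo,hi): print(nm,h)
```

```text
[ 509.2 -229.5  274. ] [3.141 0.    1.649]
w yellow [ 605.9 -136.6] [31.9 42.6] -1.493 z [71.6 72.4 73.2]
w yellow [ 615.3 -272.8] [31.9 43.4] -1.493 z [71.7 72.5 73.3]
w orange [ 608.9 -180.2] [34.4 35.6] 0.078 z [71.7 72.4 73.1]
w orange [ 630.7 -309.7] [21.  43.3] -0.907 z [71.7 72.5 73.2]
w (array([ 606.2, -136.5]), array([34.7, 45.8]), 3.3, np.float64(71.4), array([442., 123.]))
w (array([ 617.8, -292.1]), array([35.6, 85.7]), 6.0, np.float64(71.0), array([436., 287.]))
w (array([ 609.1, -180.5]), array([38.2, 38.2]), 4.0, np.float64(71.4), array([438., 174.]))
w (array([ 612.3, -225.4]), array([12.7, 36.4]), 4.6, np.float64(71.4), array([436., 224.]))
w (array([750.1, -33.5]), array([ 4. , 23.1]), 54.4, np.float64(67.7), array([631.,   8.]))
w (array([ 606.4, -136.7]), array([18.5, 28.9]), 4.5, np.float64(87.9), array([448., 123.]))
w (array([ 609.5, -180.4]), array([22.1, 22.1]), 4.5, np.float64(87.8), array([444., 176.]))
w (array([ 615.8, -273. ]), array([18.5, 30.3]), 4.4, np.float64(87.6), array([436., 278.]))
w (array([ 626.8, -312. ]), array([11.3, 23.4]), 38.0, np.float
[... 385 characters left out ...]
 20. ]), 3.7, np.float64(70.8), array([466., 235.]))
t (array([458.8, 210. ]), array([19.3, 30.4]), 0.7, np.float64(63.1), array([202., 318.]))
t (array([765. , -12.6]), array([55.2, 55.8]), 55.3, np.float64(90.3), array([330., 149.]))
t (array([ 605.4, -139.3]), array([17.9, 30.1]), 5.2, np.float64(88.6), array([400., 236.]))
t (array([507.2, 185.2]), array([35.4, 14.2]), 90.0, np.float64(90.2), array([214., 289.]))
t (array([ 609. , -183.2]), array([22.8, 22.5]), 2.5, np.float64(88.6), array([425., 234.]))
t (array([ 614.1, -268.3]), array([16.9, 17. ]), 3.7, np.float64(88.4), array([473., 231.]))
t (array([ 292.3, -536.3]), array([ 4.7, 49.1]), 76.6, np.float64(86.2), array([638., 422.]))
```

View pics/w14.png

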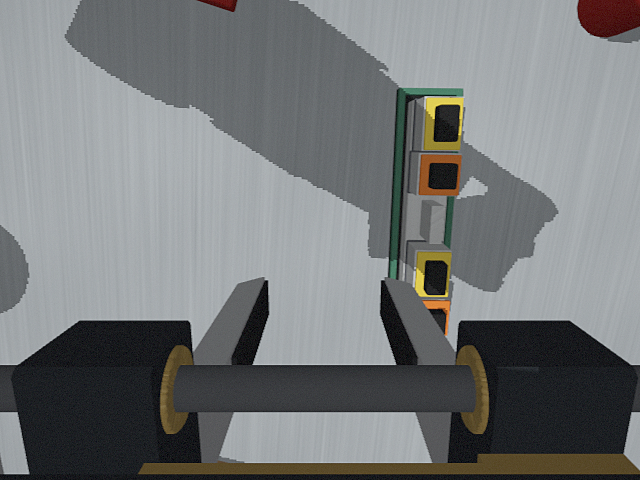

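All four feet are home (flange tops at z = 72.4, pads at 87.7): yellow (445,123), orange (440,175), yellow (436,277), orange (440,320). Now the vise.

Emit:
{"op": "move_arm", "data": {
  "moves": [
    [0.04,0.003,0,0.029],
    [0.09,0.007,0,0.029],
    [0.14,0.011,0,0.029],
    [0.19,0.0145,0.0,0.029],
    [0.24,0.018,0.02,0.029],
    [0.29,0.022,0.04,0.029],
    [0.34,0.026,0.06,0.029],
    [0.39,0.03,0.07,0.029],
    [0.4175,0.032,0.08,0.029],
    [0.4175,0.032,0.08,0.029],
    [0.4175,0.032,0.08,0.029],
    [0.4175,0.032,0.08,0.029]
  ]
}}

```text
clock: 42.8
eef_pos: [508.2, 188.9, 193.6]
eef_rot: [-3.141, 0.0, 1.621]
wrist_force: [0.2, -0.3, 0.9]
finger_gap: 49.9
finger_force: 0.0
```

Run:
```python
from look import *
s=manip.read_state();c=viewer.camera("wrist")
p=s["eef_pos"];print(np.round(p,1),np.round(s["eef_rot"],3))
for h in high(c,84,96): print(h,tool(s,h[0][0],h[0][1],63,1.62))
```

```text
[508.2 188.9 193.6] [-3.141  0.     1.621]
(array([508. , 189.5]), array([13.3, 35. ]), 2.7, np.float64(90.5), array([324., 244.])) [0.0006, -0.0002, 0.1306, 0.0008]
```

Emit:
{"op": "move_arm", "data": {
  "moves": [
    [0,0,0.03,0],
    [0,0,0.06,0],
    [0,0,0.09,0],
    [0,0,0.115,0],
    [0,0,0.128,0],
    [0,0,0.13,0],
    [0,0,0.13,0]
  ],
  "jaw": 0.034
}}

```text
clock: 43.55
eef_pos: [508.8, 189.0, 64.5]
eef_rot: [3.141, -0.0, 1.62]
wrist_force: [0.7, 0.2, 0.4]
finger_gap: 33.9
finger_force: 0.0
```

Emit:
{"op": "move_arm", "data": {
  "moves": [
    [0,0,0,0],
    [0,0,0,0],
    [0,0,0,0],
    [0,0,0,0],
    [0,0,0,0]
  ],
  "jaw": 0.0,
  "squeeze": 30
}}

```text
clock: 44.05
eef_pos: [508.4, 189.3, 64.4]
eef_rot: [3.141, -0.0, 1.621]
wrist_force: [-4.0, -0.5, 6.8]
finger_gap: 13.6
finger_force: 30.0
```

Emit:
{"op": "move_arm", "data": {
  "moves": [
    [0,0.005,0,0],
    [0,0.013,0,0],
    [0,0.021,0,0],
    [0,0.029,0,0],
    [0,0.037,0,0],
    [0,0.045,0,0],
    [0,0.053,0,0],
    [0,0.061,0,0],
    [0,0.068,0,0],
    [0,0.074,0,0],
    [0,0.078,0,0],
    [0,0.078,0,0]
  ]
}}

```text
clock: 45.25
eef_pos: [586.9, 193.2, 64.5]
eef_rot: [3.14, -0.0, 1.621]
wrist_force: [2.2, -0.8, 4.3]
finger_gap: 14.2
finger_force: 30.0
```

Emit:
{"op": "move_arm", "data": {
  "moves": [
    [0,0.001,0,0],
    [0,0.002,0,0],
    [0,0.003,0,0],
    [0,0.004,0,0],
    [0,0.004,0,0]
  ]
}}

```text
clock: 45.75
eef_pos: [590.3, 193.4, 64.5]
eef_rot: [3.141, -0.0, 1.621]
wrist_force: [-2.7, -0.9, 6.9]
finger_gap: 13.8
finger_force: 30.0
```

Emit:
{"op": "move_arm", "data": {
  "moves": [
    [0,0.0005,0,0],
    [0,0.001,0,0],
    [0,0.0015,0,0],
    [0,0.0015,0,0]
  ]
}}

```text
clock: 46.15
eef_pos: [591.7, 193.4, 64.4]
eef_rot: [3.141, 0.0, 1.621]
wrist_force: [-3.2, -1.1, 7.0]
finger_gap: 14.1
finger_force: 30.0
```

Emit:
{"op": "move_arm", "data": {
  "moves": [
    [0,0.0005,0,0],
    [0,0.001,0,0],
    [0,0.0015,0,0],
    [0,0.0015,0,0]
  ]
}}

```text
clock: 46.55
eef_pos: [591.7, 193.4, 64.4]
eef_rot: [-3.138, 0.0, 1.621]
wrist_force: [-16.0, -3.4, 15.0]
finger_gap: 13.9
finger_force: 30.0
```

Emit:
{"op": "move_arm", "data": {
  "moves": [
    [0,0.0005,0,0],
    [0,0.001,0,0],
    [0,0.001,0,0]
  ]
}}

```text
clock: 46.85
eef_pos: [591.7, 193.4, 64.4]
eef_rot: [-3.136, 0.001, 1.621]
wrist_force: [-25.1, -4.8, 18.2]
finger_gap: 14.0
finger_force: 30.0
```

Emit:
{"op": "move_arm", "data": {
  "moves": [
    [0,-0.001,0,0],
    [0,-0.0015,0,0],
    [0,-0.0015,0,0]
  ]
}}

```text
clock: 47.15
eef_pos: [591.7, 193.4, 64.4]
eef_rot: [-3.14, 0.0, 1.621]
wrist_force: [-11.2, -2.0, 12.1]
finger_gap: 14.1
finger_force: 30.0
```

Emit:
{"op": "move_arm", "data": {
  "moves": [
    [0,-0.0015,0,0],
    [0,-0.0015,0,0],
    [0,-0.0015,0,0],
    [0,-0.0015,0,0],
    [0,-0.0015,-0.03,0],
    [0,-0.0015,-0.07,0],
    [0,-0.0015,-0.11,0],
    [0,-0.0015,-0.15,0],
    [0,-0.0015,-0.18,0],
    [0,-0.0015,-0.18,0],
    [0,-0.0015,-0.18,0]
  ],
  "jaw": 0.034
}}

```text
clock: 48.25
eef_pos: [591.2, 193.4, 243.5]
eef_rot: [3.141, -0.0, 1.621]
wrist_force: [-0.1, -0.1, -0.6]
finger_gap: 34.2
finger_force: 0.0
```

Run:
```python
from look import *
s=manip.read_state();c=viewer.camera("wrist");cv2.imwrite("pics/w15.png",c["frame"])
print(np.round(s["eef_pos"],1),s["finger_gap"])
for h in high(c,84,96): print(h)
W=cloud(c)
for k in blobs(mask(c["frame"],'blue'),300): print('blue',rectz(c,k,50.5))
t=viewer.camera("top");T0=dict(np.load("top0.npz"))
for f in(T0,t):
    for k in blobs(mask(f["frame"],'red'),40): print('red px',k[:,0].mean(0).round(1))
d=cv2.absdiff(t["frame"],T0["frame"])[140:175,165:280];print('brush diff',d.mean())
```

```text
[591.2 193.4 243.5] 34.15240093615782
(array([592.2, 193.6]), array([13.1, 35.3]), 2.6, np.float64(90.5), array([325., 230.]))
blue (array([611.75738525, 194.53233337]), [59.244834899902344, 98.77887725830078], -1.5207901038129579)
red px [330.7 367. ]
red px [329.7 164.4]
red px [214.8 265. ]
red px [330.7 366.9]
red px [329.7 164.4]
red px [217.4 242. ]
brush diff 44.74028985507246
```

View pics/w15.png

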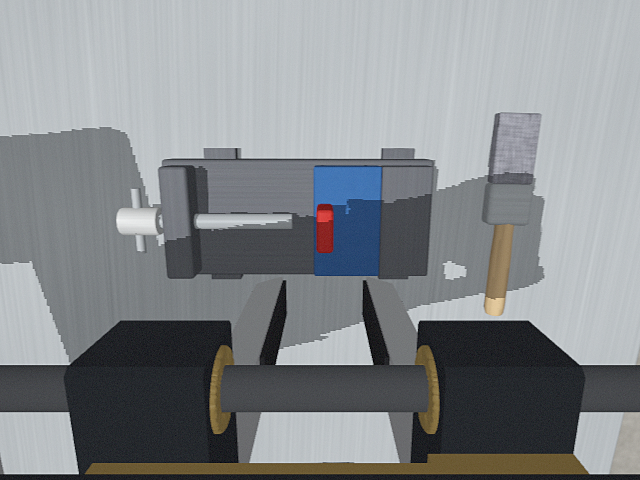

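The vise is shut: the blue jaw at (347,220) meets the fixed jaw at column 380. The can, square and brush haven't moved. Handing in.

```bash
python3 -c "
from cell import manip
print(manip.sign_off())"
```

```text
the job is handed in; nothing more can be done
None
```

I handed in the job at about 48 s of the 208 s allowed: the frame is flat in the cradle with all four feet fully home, the vise is fully shut, and the can, brush and welding square are where they were.

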